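# Load the watch dryer and switch it on

## Task

Lift the metal dip cup by its upright stem and tip it low over the open basket of the white warm-air dryer so that all four watch heads fall into the basket, without dropping them from high up. Then stand the empty cup upright in the middle of its cork mat and let go of it, and after that turn the dryer's red handle clockwise all the way from off to on. Leave the other things on the desk where they are.

Things in the scene. Friction and masses are not known exactly. Their poses are not given: they have to be found in the camera images.
- cup: Flared open aluminium dip cup, 62 mm high, outside 76 mm across the base and 128 mm across the rim, wall 3 mm leaning out 23 degrees, floor 4 mm, about 160 g. A dark wooden stem stands on its +y side. Origin: centre of its underside, z up through the mouth. Starts on the mat holding the four watch heads, which slide easily: to empty it fully, tip it 90 degrees or more.
- stem_grip (a point): The point to hold on the cup's stem, at (0, 71, 107) mm in the cup's frame, axes as the cup's. The stem is a straight upright bar, 14 mm thick along the cup's y (radially), 22 mm wide along x, its top 135 mm above the cup's underside; above the rim (62 mm) it is free on all four sides.
- cup_rim (a point): Centre of the cup's mouth, 62 mm above its underside, axes as the cup's.
- mat: Round cork mat, 150 mm across and 5 mm thick, fixed on the desk: the cup's place. Origin: centre of its underside.
- basket (a point): Centre of the inner floor of the dryer's open basket, 46 mm above the desk; axes as the dryer's. The basket is a fixed open box, inside 178 mm along x by 188 mm along y; its 6 mm walls rise to 110 mm above the desk (64 mm above this point).
- dryer: White warm-air dryer, fixed, 300 mm (x) by 200 mm (y), 110 mm high. Origin: centre of its footprint; x points from panel to basket, z up. Basket: x from -40 to 150 mm. Front (x -150 to -40): grey panel sloping at 35 degrees, low edge at -x, surface centre at (-95, 0, 66.5) mm, outward normal (-0.574, 0, 0.819).
- dial_grip (a point): Point on the handle's axis at the height to grip, 42 mm above the panel. z: turning axis, outwards along the panel's normal (35 degrees from vertical); x: along the bar, turns with it. Red bar 64 mm long (x), 14 mm wide (y), from 14 to 54 mm above the panel, on a black disc 56 mm across, its top 15 mm above the panel.
- dial (a joint): Angle of the red handle in rad: 0 is off (bar pointing straight up the slope), 1.4 is on (80 degrees clockwise as seen by someone facing the panel, bar pointing to the green mark). It has a stop at both ends, friction of about 0.08 N m and no spring: it stays where it is left.
- watch0: Loose watch head without strap, steel with pale dial, a disc 32 mm across and 12 mm thick with four short lugs (38 mm over the lugs along y), 40 g. Origin: centre of its back; z out through the dial face.
- watch1: Loose watch head without strap, brass with black dial, a disc 32 mm across and 12 mm thick with four short lugs (38 mm over the lugs along y), 40 g. Origin: centre of its back; z out through the dial face.
- watch2: Loose watch head without strap, steel with blue dial, a disc 32 mm across and 12 mm thick with four short lugs (38 mm over the lugs along y), 40 g. Origin: centre of its back; z out through the dial face.
- watch3: Loose watch head without strap, brass with pale dial, a disc 32 mm across and 12 mm thick with four short lugs (38 mm over the lugs along y), 40 g. Origin: centre of its back; z out through the dial face.
- black_box: Bystander: loose black watch box, 90 x 140 x 45 mm, beyond the mat. Origin: centre of its underside.
- loupe: Bystander: loose dark loupe, upright cylinder 32 mm across, 32 mm high, on the robot's side of the mat. Origin: centre of its underside.
- tan_box: Bystander: loose cardboard box, 160 x 110 x 50 mm, at the left side. Origin: centre of its underside.
- small_tan_box: Bystander: loose cardboard box, 120 x 90 x 40 mm, standing on the larger one. Origin: centre of its underside.
- pen: Bystander: loose black pen, 140 mm long, 12 mm thick, on the notepad at the right side.
Things that resemble listed ones, but are neither listed nor needed, are in the scene too. Of the things like the mat, leave any that is blue; of the rest the smaller one is meant. Leave any purple look-alike of the cup alone.

How it is judged:
By the outcome, as a careful person would: the job done as asked, in the order asked, and still so for the second after the job is handed in, with the robot touching nothing.
It also fails if it takes over 72 s, if anything falls off the work surface, if the arm or the gripper's body presses on something with over 40 N, if the wrist force passes 120 N, or if a joint passes its speed limit or range.

## Robot

A 6-joint arm with a two-finger parallel gripper is mounted at the origin on the work surface. World frame = base frame: x ahead of the robot, y to its left, z up, the work surface at z = 0. Lengths are in m, angles in rad, forces in N, time in s.
With the tool pointing down it reaches from about 0.375 to 0.975 m from the base axis. Payload 3.8 kg.
Tool frame: the origin (TCP) lies on the mounting face of the last link; the fingertips stand 173 mm ahead of it and the grasp point (between the pads) lies 155 mm ahead of it; z points along the fingers, y is the line along which they close (so a half turn about z gives the same grasp; the last joint's range is limited). The gripper opens to 85 mm and grips with 20 to 120 N. Pads are 22 mm wide; open, the fingers measure 114 mm over their backs; the gripper's body (76 mm by 85 mm) begins 54 mm behind the grasp point. The pads swing forward as they close: fully open they stand 13 mm farther back than shut.
Start: joints at [-0.037, 0.264, 1.604, -0, 1.274, -0.037], TCP at [0.675, -0, 0.405] pointing down, gripper open.
Joint ranges: [-2.63, 2.63], [-0.94, 2.18], [0.31, 2.57], [-1.31, 4.45], [0, 2.66], [-2.55, 2.55]. Speed limits (rad/s): [2.57, 2.57, 3.14, 3.14, 3.14, 3.14].

## Interface

Orientations are given as a rotation vector (axis times angle).
In Python, from workcell import bot gives the robot as it stands.
- The arm moves only by the tool drive_tool, never from a script. Its argument "increments" is a list of rows, each an object with "delta_pos": the shift along the tool's x, y, z in mm, a list of three; "turn": the turn about the tool's z in rad; "jaw": the opening, from -1 (shut) to 1 (fully open). A call has 1 to 8 rows; each row shifts and turns the commanded pose from where the row before left it, along the tool's axes as they then stand; what a row does not reach is not made up. A row lasts 1/12 s, in which the tool goes at most 41.7 mm and 7.16 degrees, less where a joint would pass 70% of its speed; a pose out of reach is approached as far as the arm can. A call is refused whole if a number of a shift passes 41.7 or a number of a turn 0.125, either way. A call with a gripper value outside its range is refused whole. The fingers move at their own pace and stop on an object; "grip_force" is the grip in N (left out, the last holds). Time passes only in rows, so rows that do not move let the fingers close. It gives the time, the measured TCP pose, the force, the opening and the grip force at its end, in the units of the state.
- bot.read_state(): the state, without advancing time (a new reading comes with each control period).
- bot.read_camera(name): name is "scene" or "side" or "wrist"; returns a dict with "pixels" (420x560x3 uint8, red, green, blue), "fovy" (degrees; the focal length in pixels is half the picture's height over the tangent of half this angle, whatever the lens; pixels are square), "cx", "cy" (the principal point, pixels), "camera_from_world" (4x4, takes a point from world to camera coordinates); the wrist camera has in their place "hand_eye" (4x4, takes a point from camera to tool coordinates, whose origin is the TCP and whose axes are the flange's). Camera axes: x right, y down, z forward; pixel columns grow to the right and rows downward; lengths in m; the calibration is good to about 2 mm. A picture is of the moment at which its call begins: read the wrist's pose just before it. There is no depth.
- bot.finish_job(): hands the job in; it is judged then, once.
The state is a dict: "time": time; "q": joint angles; "joint_vel": joint speeds; "joint_torque": joint torques, N m; "tool_pos": TCP position; "tcp_rot": TCP orientation; "wrist_force": force on the tool from outside, world axes, zero at the start; "torque": the same for the moment, N m; "width": opening from 0.0 (shut) to 1.0 (fully open); "grip_force": force on a finger pad.
Only numpy, scipy, OpenCV 4.12 (cv2) and the standard library are available. Lean on these libraries where they do the work, as an engineer would, in place of code of your own. Each camera call takes 0.05 s, during which the arm holds its last target. There are 200 camera calls.

## Working session

There is one attempt and no reset: what is moved stays moved. The work goes in short steps, Python scripts to look and compute and a tool call to move; the robot and the scene stay as the last step left them, time stands still between calls to the robot, and variables do not carry over. Pictures are saved under pics/ and viewed, at most 10 in all, crops included, and the job is handed in when it is done.

Besides the shell and the picture viewer there is one more tool, called after "Call:" by a JSON object that holds its "api" and its "payload", one argument or row to a line. drive_tool: Moves the arm, as the interface text tells. Its arguments: {"type":"object","properties":{"increments":{"type":"array"},"grip_force":{"type":"number"}},"required":["increments"]}

```bash
mkdir -p pics; ls; python3 - <<'E'
from workcell import bot
import cv2,numpy as np,pickle
d={}
for n in ["scene","side"]:
    c=bot.read_camera(n); d[n]=c
    cv2.imwrite(f"pics/{n}0.png",c["pixels"][:,:,::-1])
    print(n,c["fovy"],c["cx"],c["cy"],np.round(np.linalg.inv(c["camera_from_world"]),3).tolist())
s=bot.read_state();print(s)
w=bot.read_camera("wrist");print(w["fovy"],w["cx"],w["cy"],w["hand_eye"].tolist() if hasattr(w["hand_eye"],'tolist') else w["hand_eye"])
cv2.imwrite("pics/wrist0.png",w["pixels"][:,:,::-1]); d["wrist"]=w;d["s"]=s
pickle.dump(d,open("d0.pkl","wb"))
E
```

```text
pics
scene 52.71560743020809 275.4398494132581 210.1517565428546 [[0.603, 0.685, -0.409, 1.058], [0.798, -0.51, 0.321, -0.423], [0.011, -0.52, -0.854, 1.192], [0.0, 0.0, 0.0, 1.0]]
side 45.01846068135325 279.83384441586367 209.92128503978734 [[0.822, -0.411, 0.394, -0.038], [-0.569, -0.599, 0.563, -0.793], [0.004, -0.687, -0.726, 1.129], [0.0, 0.0, 0.0, 1.0]]
{'time': 0.1, 'q': array([-3.68730721e-02,  2.64678124e-01,  1.60523550e+00,  6.85273650e-06,
        1.27370291e+00, -3.68868397e-02]), 'joint_vel': array([ 0.00069814, -0.00307964, -0.00331552,  0.0001132 , -0.00048815,
       -0.00053164]), 'joint_torque': array([ 2.96398039e-04, -5.16707003e+01, -3.68589377e+01,  1.30520286e-05,
        6.22219843e-03,  5.24967299e-05]), 'tool_pos': array([6.74691861e-01, 2.88371726e-05, 4.03487006e-01]), 'tcp_rot': array([-2.22037618e+00, -2.22040228e+00,  2.15499629e-03]), 'wrist_force': array([0.61430877, 0.08446549, 0.442391  ]), 'torque': array([-0.03211874, -0.05784464,  0.00621684]), 'grip_force': 0.0, 'width': 0.9995775895122063}
59.47114006093557 280.4329065444461 207.52615743868336 [[0.0002954494542310273, -0.9633217666316842, -0.2683488152446906, 0.06821008728199289], [0.9999996405676909, 7.135159806479588e-05, 0.000844851132770776, -0.0001907136742271831], [-0.0007947163689549826, -0.2683489684022626, 0.9633214414635086, 0.029906301100211252], [0.0, 0.0, 0.0, 1.0]]
```

View pics/scene0.png

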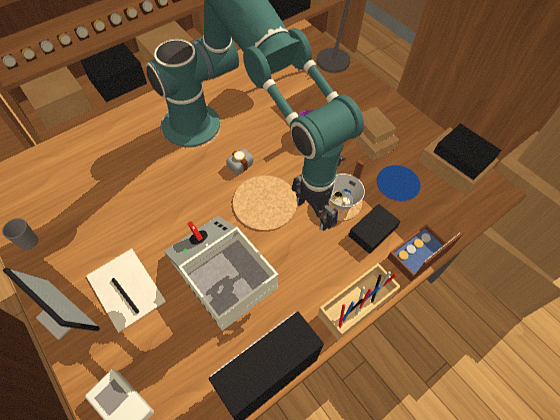

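View pics/side0.png

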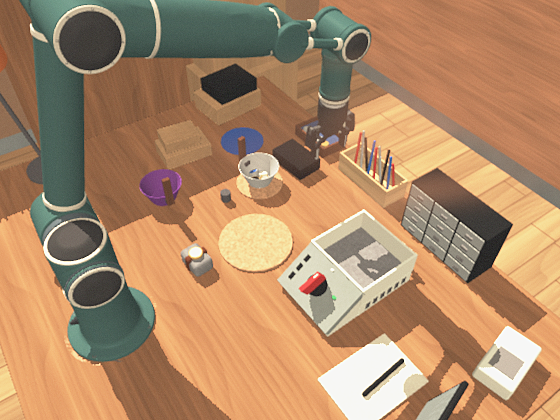

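The scene view shows the dryer at about (222,265) with its red handle at (195,232). The cup is half hidden by the gripper at (345,195), and the blue mat is at (398,183). The side view shows the cup at (258,172) on the small cork mat with its stem top at (241,140), the big cork decoy at (256,242), the purple cup at (162,187), the dryer at (350,270) and the red handle at (314,283).

```bash
python3 - <<'E'
import cv2,pickle,numpy as np
d=pickle.load(open("d0.pkl","rb"))
s=d["side"]["pixels"][:,:,::-1]; c=d["scene"]["pixels"][:,:,::-1]
a=cv2.resize(s[120:220,205:325],None,fx=3.3,fy=3,interpolation=2)
b=cv2.resize(s[200:340,270:430],None,fx=2.5,fy=2.14,interpolation=2)
e=cv2.resize(c[205:335,155:285],None,fx=3,fy=2.3,interpolation=2)
a=cv2.resize(a,(400,300));b=cv2.resize(b,(400,300));e=cv2.resize(e,(400,300));w=cv2.resize(d["wrist"]["pixels"][:,:,::-1],(400,300))
cv2.imwrite("pics/comb.png",np.vstack([np.hstack([a,b]),np.hstack([e,w])]))
E
```

```text
(no output)
```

View pics/comb.png

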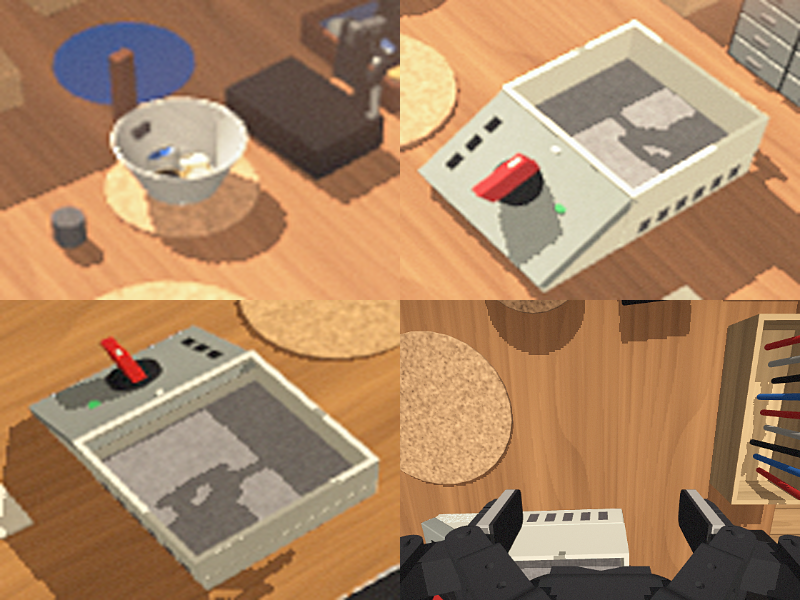

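The combined crop shows the cup rim (side view, about 224–280 columns), the stem at the far-left side of the cup, the loupe near it, the dryer rim corners clearly, and the red bar with the black disc behind it. I'll cast these points onto their known heights.

```bash
cat >h.py <<'E'
import numpy as np,cv2,pickle
from scipy.spatial.transform import Rotation as R
def ray(c,uv,state=None):
    f=c["pixels"].shape[0]/2/np.tan(np.radians(c["fovy"])/2)
    v=np.array([(uv[0]-c["cx"])/f,(uv[1]-c["cy"])/f,1])
    if state is not None:
        H=np.array(c["hand_eye"]);T=np.eye(4);T[:3,:3]=R.from_rotvec(state["tcp_rot"]).as_matrix();T[:3,3]=state["tool_pos"];M=T@H
    else: M=np.linalg.inv(c["camera_from_world"])
    return M[:3,3],M[:3,:3]@v
def onz(c,uv,z,state=None):
    o,v=ray(c,uv,state);return o+v*(z-o[2])/v[2]
def proj(c,p):
    f=c["pixels"].shape[0]/2/np.tan(np.radians(c["fovy"])/2)
    q=np.array(c["camera_from_world"])@np.append(p,1);return np.round([c["cx"]+f*q[0]/q[2],c["cy"]+f*q[1]/q[2]],1)
def two(r1,r2):
    (a,u),(b,v)=r1,r2
    s=np.linalg.lstsq(np.c_[u,-v],b-a,rcond=None)[0];p,q=a+u*s[0],b+v*s[1]
    return (p+q)/2,np.linalg.norm(p-q)
def circ(P):
    P=np.array(P);A=np.c_[2*P[:,:2],np.ones(len(P))];s=np.linalg.lstsq(A,(P[:,:2]**2).sum(1),rcond=None)[0]
    return s[:2],np.sqrt(s[2]+s[0]**2+s[1]**2)
E
python3 - <<'E'
from h import *
d=pickle.load(open("d0.pkl","rb"));S,C=d["side"],d["scene"]
A=lambda u,v:(205+u/3.3333,120+v/3); B=lambda u,v:(270+(u-400)/2.5,200+v/2.1429); E=lambda u,v:(155+u/3.077,205+(v-300)/2.308)
np.set_printoptions(precision=4,suppress=True)
print("stem",onz(S,A(122,54),.14))
print("rim",circ([onz(S,A(*p),.067) for p in[(110,137),(248,140),(182,97),(175,175),(127,110),(235,115)]]))
# mat: lighter tan region around cup
print("mat pts",circ([onz(S,A(*p),.005) for p in [(104,190),(120,215),(118,165),(150,232),(190,238),(258,180)]]))
sc=[onz(S,B(*p),.11) for p in [(503,85),(635,20),(768,118),(633,193)]]
cc=[onz(C,E(*p),.11) for p in [(258,352),(378,460),(205,585),(77,440)]]
for n,c in(("side",sc),("scene",cc)):
    c=np.array(c);print(n,c[:,:2].tolist(),c.mean(0),[np.linalg.norm(c[i]-c[(i+1)%4]).round(4) for i in range(4)])
    x=(c[1]-c[0]+c[2]-c[3]);y=(c[0]-c[3]+c[1]-c[2]);print("yaw",np.degrees([np.arctan2(x[1],x[0]),np.arctan2(-y[0],y[1])]))
for n,c in(("side",S),("scene",C)):
    h=cv2.cvtColor(c["pixels"],cv2.COLOR_RGB2HSV);m=(((h[...,0]<6)|(h[...,0]>174))&(h[...,1]>180)&(h[...,2]>100)).astype(np.uint8)
    m[:, :170]=0;k,l,st,ce=cv2.connectedComponentsWithStats(m)
    i=[j for j in range(1,k) if st[j,4]>30]
    print(n,[(st[j].tolist(),ce[j].round(1).tolist()) for j in i])
E
```

```text
stem [0.5742 0.293  0.14  ]
rim (array([0.5923, 0.228 ]), np.float64(0.06339239289344392))
mat pts (array([0.5863, 0.2138]), np.float64(0.07401520868486605))
side [[0.5203305897557989, -0.1380510899986903], [0.7073619430578773, -0.1333863667021733], [0.7127884320771299, -0.3324407806700277], [0.5280005610558592, -0.3353961467761405]] [ 0.6171 -0.2348  0.11  ] [np.float64(0.1871), np.float64(0.1991), np.float64(0.1848), np.float64(0.1975)]
yaw [1.1741 1.8923]
scene [[0.5237449732102043, -0.13784877941838825], [0.708020502029815, -0.1352229302506272], [0.7400444911476537, -0.3396107590582796], [0.5259789397028324, -0.33594643369899313]] [ 0.6244 -0.2372  0.11  ] [np.float64(0.1843), np.float64(0.2069), np.float64(0.2141), np.float64(0.1981)]
yaw [-0.1494  4.8651]
side [([312, 273, 13, 12, 36], [318.5, 278.4]), ([302, 284, 12, 10, 32], [307.1, 289.2])]
scene [([188, 221, 15, 20, 104], [194.9, 231.0]), ([383, 273, 14, 13, 39], [389.9, 278.6]), ([360, 289, 12, 19, 45], [365.5, 296.8]), ([339, 305, 6, 22, 57], [341.3, 315.4])]
```

Cup ≈ (0.59, 0.225), stem (0.574, 0.293), yaw ≈ +15°. The basket centre is ≈ (0.618, -0.236), with sizes matching the 190 × 200 mm given. The tool can only stay vertical, so I plan to grip the stem across its 22 mm faces and tip the cup over the basket's +y wall, letting it pivot between the pads. First, a close look from above the mat.

Call:
{"api": "drive_tool", "payload": {
  "increments": [
    {"delta_pos": [32, -18, 0], "turn": 0, "jaw": 1},
    {"delta_pos": [32, -18, 0], "turn": 0, "jaw": 1},
    {"delta_pos": [32, -18, 0], "turn": 0, "jaw": 1},
    {"delta_pos": [32, -18, 0], "turn": 0, "jaw": 1},
    {"delta_pos": [32, -18, 0], "turn": 0, "jaw": 1},
    {"delta_pos": [0, 0, 0], "turn": 0, "jaw": 1},
    {"delta_pos": [0, 0, 0], "turn": 0, "jaw": 1},
    {"delta_pos": [0, 0, 0], "turn": 0, "jaw": 1}
  ]
}}

```text
time: 0.82
tool_pos: [0.585, 0.1601, 0.4046]
tcp_rot: [2.22, 2.222, -0.001]
wrist_force: [0.8, -0.9, 0.3]
width: 0.997
grip_force: 0.0
```

```bash
python3 - <<'E'
from workcell import bot
from h import *
s=bot.read_state();w=bot.read_camera("wrist");c=bot.read_camera("scene");sd=bot.read_camera("side")
pickle.dump(dict(wrist=w,s=s,scene=c,side=sd),open("d1.pkl","wb"))
print(s["time"],s["tool_pos"],s["tcp_rot"])
cr=c["pixels"][140:240,300:440];o=np.zeros((600,800,3),np.uint8)
o[:420,:560]=w["pixels"];o[420:600,:252]=cv2.resize(cr,(252,180));cv2.imwrite("pics/w1.png",o[:,:,::-1])
E
```

```text
0.8167 [0.5849656  0.16005547 0.40457638] [ 2.21998539e+00  2.22214933e+00 -5.28029224e-04]
```

View pics/w1.png

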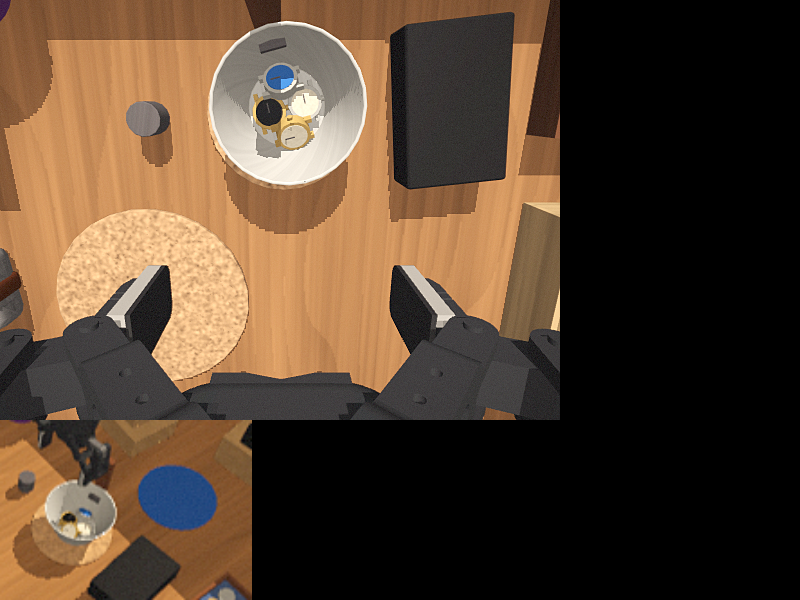

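The wrist view shows the cup rim from column 209 to 367 and row 22 to 186, with all four heads inside near (285,105). The stem stands at about (262,10), and the small mat's edge shows below the rim at about (230,170)–(325,183). I'll refine the rim, stem and mat.

```bash
python3 - <<'E'
from h import *
np.set_printoptions(precision=4,suppress=True)
d=pickle.load(open("d1.pkl","rb"));s=d["s"];w,c,S=d["wrist"],d["scene"],d["side"]
print("rim wrist",circ([onz(w,p,.067,s) for p in[(209,103),(367,103),(288,22),(288,187),(232,47),(345,47),(232,160),(343,160)]]))
E=lambda u,v:(300+u/1.8,140+(v-420)/1.8)
print("rim scene",circ([onz(c,E(*p),.067) for p in[(45,510),(117,515),(80,482),(80,543),(55,490),(107,493)]]))
print("slot",onz(w,(272,45),.055,s))
# mat: cork vs desk? look at lightly smoothed saturation in side & scene around cup
for n,im,x0,y0 in(("side",S,225,165),("scene",c,305,175)):
    h=cv2.cvtColor(im["pixels"],cv2.COLOR_RGB2HSV)
o=np.zeros((600,800,3),np.uint8)
a=cv2.resize(S["pixels"][130:210,215:305],(450,400),interpolation=2);b=cv2.resize(c["pixels"][165:235,305:375],(350,350),interpolation=2)
o[:400,:450]=a;o[:350,450:]=b
e=cv2.resize(w["pixels"][140:200,210:370],(533,200),interpolation=2);o[400:,:533]=e
cv2.imwrite("pics/m.png",o[:,:,::-1])
E
```

```text
rim wrist (array([0.5911, 0.2254]), np.float64(0.06348403789698417))
rim scene (array([0.5954, 0.2215]), np.float64(0.06469829416292756))
slot [0.5782 0.2746 0.055 ]
```

View pics/m.png

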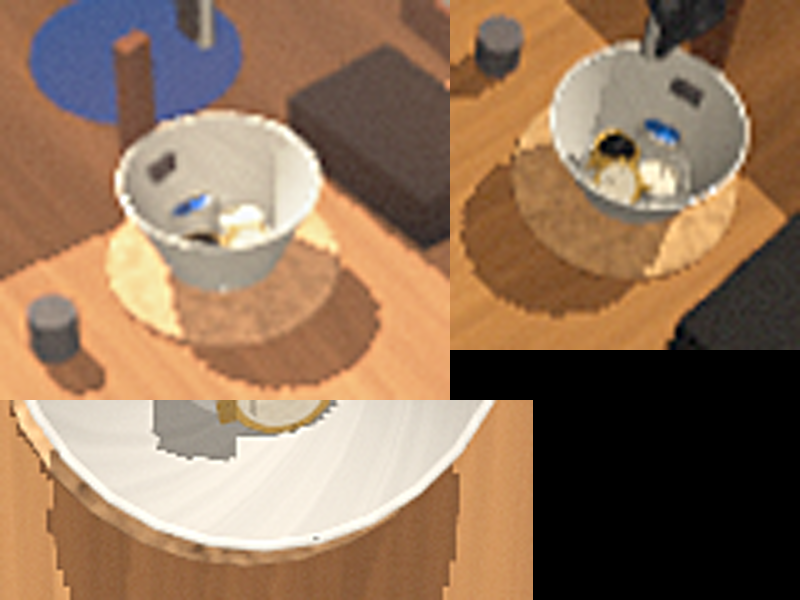

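The crops show the mat's full lower outline in the side view, (107,270)…(338,262), and in the scene view, (512,165)…(738,190). The stem top face is at (132,40) in the side crop.

```bash
python3 - <<'E'
from h import *
np.set_printoptions(precision=4,suppress=True)
d=pickle.load(open("d1.pkl","rb"));w,c,S,s=d["wrist"],d["scene"],d["side"],d["s"]
A=lambda u,v:(215+u/5,130+v/5);B=lambda u,v:(305+(u-450)/5,165+v/5)
pa=[onz(S,A(*p),.005) for p in[(107,270),(120,300),(150,330),(185,342),(230,345),(280,335),(320,300),(338,262),(330,225),(125,225)]]
pb=[onz(c,B(*p),.005) for p in[(512,165),(520,205),(550,250),(600,273),(650,277),(700,262),(735,210),(738,190),(545,110)]]
pw=[onz(w,(210+u/3.333,140+(v-400)/3.333),.005,s) for u,v in[(15,405),(50,463),(100,518),(170,550),(250,563),(320,556),(390,530)]]
print("mat",circ(pa),circ(pb),circ(pw),circ(pa+pb+pw))
print("stem",onz(S,A(132,40),.14))
E
```

```text
mat (array([0.5862, 0.2149]), np.float64(0.07467536515400355)) (array([0.59  , 0.2164]), np.float64(0.07507467760088474)) (array([0.5916, 0.2221]), np.float64(0.07790148400249744)) (array([0.5886, 0.2172]), np.float64(0.07513000813856348))
stem [0.5737 0.2934 0.14  ]
```

Call:
{"api": "drive_tool", "payload": {
  "increments": [
    {"delta_pos": [34, -3, 0], "turn": -0.087, "jaw": 1},
    {"delta_pos": [34, 0, 0], "turn": -0.087, "jaw": 1},
    {"delta_pos": [34, 3, 0], "turn": -0.086, "jaw": 1},
    {"delta_pos": [33, 6, 0], "turn": 0, "jaw": 1},
    {"delta_pos": [0, 0, 35], "turn": 0, "jaw": 1},
    {"delta_pos": [0, 0, 0], "turn": 0, "jaw": 1},
    {"delta_pos": [0, 0, 0], "turn": 0, "jaw": 1}
  ]
}}

```text
time: 1.55
tool_pos: [0.573, 0.2942, 0.3668]
tcp_rot: [-1.914, -2.488, 0.009]
wrist_force: [-0.0, -0.4, -0.2]
width: 1.002
grip_force: 0.0
```

```bash
python3 - <<'E'
from workcell import bot
from h import *
np.set_printoptions(precision=4,suppress=True)
s=bot.read_state();w=bot.read_camera("wrist")
pickle.dump(dict(wrist=w,s=s),open("d2.pkl","wb"))
M=R.from_rotvec(s["tcp_rot"]).as_matrix()
print(s["tool_pos"],"yaw of tool y",np.degrees(np.arctan2(M[1,1],M[0,1])))
print("delta to stem in tool",1000*M.T@(np.array([.573,.294,.267])-s["tool_pos"]))
cv2.imwrite("pics/w2.png",w["pixels"][:,:,::-1])
E
```

```text
[0.573  0.2942 0.3668] yaw of tool y 14.860348387591792
delta to stem in tool [-0.0611  0.5287 99.8086]
```

View pics/w2.png

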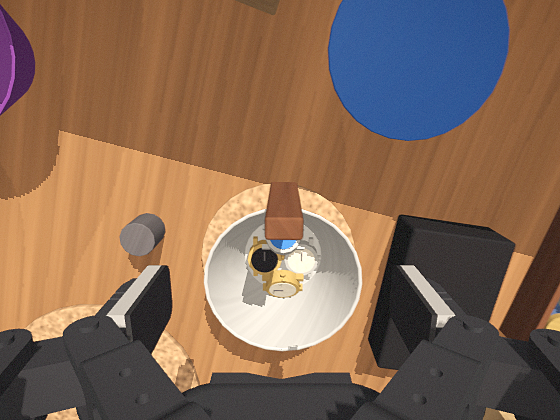

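The stem top face is at (284,229), centred between the pads. The mat's far edge shows at (280,184), (203,245) and (354,232).

```bash
python3 - <<'E'
from h import *
np.set_printoptions(precision=4,suppress=True)
d=pickle.load(open("d2.pkl","rb"));w,s=d["wrist"],d["s"];M=R.from_rotvec(s["tcp_rot"]).as_matrix()
p=onz(w,(284.5,229),.14,s);print("stem",p,1000*M.T@(p-s["tool_pos"]))
print("mat",circ([onz(w,q,.005,s) for q in[(280,184),(248,190),(225,206),(210,227),(203,250),(325,196),(345,215),(355,238)]]))
print("rim",circ([onz(w,q,.067,s) for q in[(205,277),(361,278),(285,348),(283,209),(225,228),(225,330),(345,328)]]))
E
```

```text
stem [0.5738 0.2949 0.14  ] [  0.7584   2.3399 226.7986]
mat (array([0.591, 0.219]), np.float64(0.07530363376653998))
rim (array([0.5915, 0.2254]), np.float64(0.06376247021459064))
```

Call:
{"api": "drive_tool", "payload": {
  "increments": [
    {"delta_pos": [0, 0, 25], "turn": 0, "jaw": 1},
    {"delta_pos": [0, 0, 0], "turn": 0, "jaw": 1}
  ]
}}

```text
time: 1.77
tool_pos: [0.5733, 0.2936, 0.3427]
tcp_rot: [-1.916, -2.488, 0.005]
wrist_force: [-1.2, -0.3, -1.4]
width: 0.998
grip_force: 0.0
```

Call:
{"api": "drive_tool", "payload": {
  "increments": [
    {"delta_pos": [1, 1, 38], "turn": 0, "jaw": 1},
    {"delta_pos": [0, 0, 38], "turn": 0, "jaw": 1},
    {"delta_pos": [0, 0, 0], "turn": 0, "jaw": -1},
    {"delta_pos": [0, 0, 0], "turn": 0, "jaw": -1},
    {"delta_pos": [0, 0, 0], "turn": 0, "jaw": -1},
    {"delta_pos": [0, 0, 0], "turn": 0, "jaw": -1},
    {"delta_pos": [0, 0, 0], "turn": 0, "jaw": -1},
    {"delta_pos": [0, 0, 0], "turn": 0, "jaw": -1}
  ],
  "grip_force": 30
}}

```text
time: 2.43
tool_pos: [0.5751, 0.297, 0.272]
tcp_rot: [1.914, 2.489, 0.006]
wrist_force: [-0.7, -0.1, 6.5]
width: 0.253
grip_force: 29.3
```

Call:
{"api": "drive_tool", "payload": {
  "increments": [
    {"delta_pos": [0, 0, 0], "turn": 0, "jaw": -1},
    {"delta_pos": [0, 0, 0], "turn": 0, "jaw": -1},
    {"delta_pos": [0, 0, 0], "turn": 0, "jaw": -1},
    {"delta_pos": [0, 0, 0], "turn": 0, "jaw": -1}
  ]
}}

```text
time: 2.77
tool_pos: [0.5751, 0.2971, 0.272]
tcp_rot: [1.913, 2.489, 0.006]
wrist_force: [0.0, -0.5, 5.7]
width: 0.255
grip_force: 29.4
```

Call:
{"api": "drive_tool", "payload": {
  "increments": [
    {"delta_pos": [0, 0, -10], "turn": 0, "jaw": -1},
    {"delta_pos": [0, 0, -10], "turn": 0, "jaw": -1},
    {"delta_pos": [0, 0, -15], "turn": 0, "jaw": -1},
    {"delta_pos": [0, 0, -20], "turn": 0, "jaw": -1},
    {"delta_pos": [0, 0, -20], "turn": 0, "jaw": -1},
    {"delta_pos": [0, 0, -20], "turn": 0, "jaw": -1},
    {"delta_pos": [0, 0, 0], "turn": 0, "jaw": -1},
    {"delta_pos": [0, 0, 0], "turn": 0, "jaw": -1}
  ]
}}

```text
time: 3.43
tool_pos: [0.5746, 0.2968, 0.3657]
tcp_rot: [1.914, 2.489, 0.006]
wrist_force: [0.2, 0.4, -3.5]
width: 0.256
grip_force: 29.9
```

```bash
python3 - <<'E'
from workcell import bot
from h import *
s=bot.read_state();w=bot.read_camera("wrist");S=bot.read_camera("side")
print(s["tool_pos"],s["wrist_force"],s["torque"],s["width"])
o=np.zeros((420,800,3),np.uint8)
o[:,:400]=cv2.resize(w["pixels"],(400,420));o[:,400:]=cv2.resize(S["pixels"][50:250,180:370],(400,420))
cv2.imwrite("pics/l.png",o[:,:,::-1])
E
```

```text
[0.5745707  0.29679331 0.36574397] [ 0.17689059  0.43532943 -3.46633276] [0.22934347 0.05942255 0.00097728] 0.255584332068397
```

View pics/l.png

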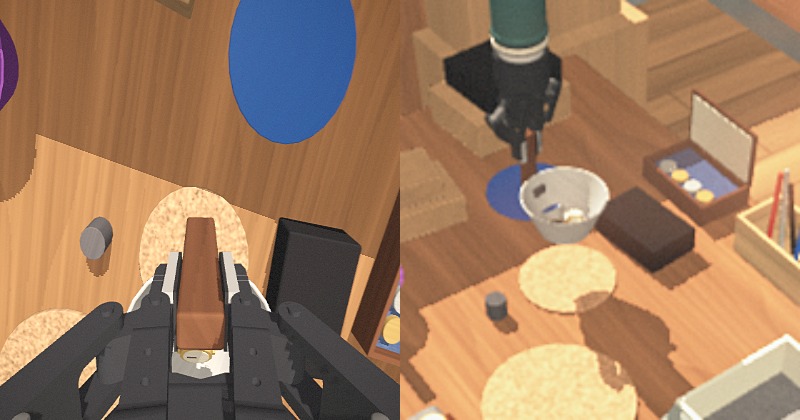

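The cup is held upright with about 0.23 N m at 30 N, and all heads are inside. The mat is fully visible at (567,278) in the right crop. I'll carry the cup to a hover outside the basket's +y wall.

Call:
{"api": "drive_tool", "payload": {
  "increments": [
    {"delta_pos": [0, 0, -8], "turn": 0.06, "jaw": -1},
    {"delta_pos": [-10, 0, -10], "turn": 0.06, "jaw": -1},
    {"delta_pos": [-20, 0, -10], "turn": 0.06, "jaw": -1},
    {"delta_pos": [-25, 5, -10], "turn": 0.056, "jaw": -1},
    {"delta_pos": [-28, 5, -10], "turn": 0, "jaw": -1},
    {"delta_pos": [-30, 5, 0], "turn": 0, "jaw": -1},
    {"delta_pos": [-30, 5, 0], "turn": 0, "jaw": -1},
    {"delta_pos": [-30, 5, 0], "turn": 0, "jaw": -1}
  ],
  "grip_force": 30
}}

```text
time: 4.2
tool_pos: [0.6083, 0.1236, 0.4095]
tcp_rot: [-2.193, -2.247, 0.004]
wrist_force: [1.3, 0.7, -3.1]
width: 0.251
grip_force: 29.7
```

Call:
{"api": "drive_tool", "payload": {
  "increments": [
    {"delta_pos": [-30, 0, 0], "turn": 0, "jaw": -1},
    {"delta_pos": [-30, 0, 0], "turn": 0, "jaw": -1},
    {"delta_pos": [-25, 0, 0], "turn": 0, "jaw": -1},
    {"delta_pos": [-15, 0, 0], "turn": 0, "jaw": -1},
    {"delta_pos": [-8, 0, 0], "turn": 0, "jaw": -1},
    {"delta_pos": [0, 0, 0], "turn": 0, "jaw": -1},
    {"delta_pos": [0, 0, 0], "turn": 0, "jaw": -1}
  ],
  "grip_force": 30
}}

```text
time: 4.78
tool_pos: [0.6112, 0.0175, 0.4109]
tcp_rot: [-2.194, -2.246, 0.0]
wrist_force: [-0.1, 0.2, -3.8]
width: 0.253
grip_force: 29.8
```

```bash
python3 - <<'E'
from workcell import bot
from h import *
np.set_printoptions(precision=4,suppress=True)
s=bot.read_state();C=bot.read_camera("scene");S=bot.read_camera("side")
M=R.from_rotvec(s["tcp_rot"]).as_matrix()
print(s["time"],s["tool_pos"],np.degrees(np.arctan2(M[1,1],M[0,1])),s["wrist_force"],s["torque"],s["width"])
pickle.dump(dict(scene=C,side=S,s=s),open("d3.pkl","wb"))
# mat by cork colour mask (robot gone)
for n,c in(("side",S),("scene",C)):
    e=proj(c,[.59,.218,.005]);col=c["pixels"].astype(float);u,v=int(e[0]),int(e[1])
    h=cv2.cvtColor(c["pixels"],cv2.COLOR_RGB2LAB).astype(float);h=cv2.GaussianBlur(h,(3,3),0)
    ref=np.median(h[v-8:v+9,u-12:u+13].reshape(-1,3),axis=0)
    m=(np.linalg.norm(h-ref,axis=2)<22).astype(np.uint8);k,l,st,ce=cv2.connectedComponentsWithStats(m);j=l[v,u]
    cn=max(cv2.findContours((l==j).astype(np.uint8),0,1)[0],key=cv2.contourArea)[:,0]
    print(n,ref,st[j],circ([onz(c,p,.005) for p in cn]))
o=np.vstack([np.hstack([cv2.resize(S["pixels"][80:360,200:440],(400,450)),cv2.resize(C["pixels"][100:350,140:380],(400,450))])])
cv2.imwrite("pics/h.png",o[:,:,::-1])
E
```

```text
4.7833 [0.6112 0.0175 0.4109] 1.3458721246904375 [-0.0733  0.2394 -3.7665] [ 0.2828  0.0268 -0.0324] 0.2534338519263549
side [226.8125 127.9375 162.875 ] [ 237  167   46   31 1114] (array([0.5876, 0.2194]), np.float64(0.0712065192669841))
scene [193.     140.125  167.9375] [ 318  182   44   38 1261] (array([0.5873, 0.2176]), np.float64(0.07121135488561742))
```

View pics/h.png

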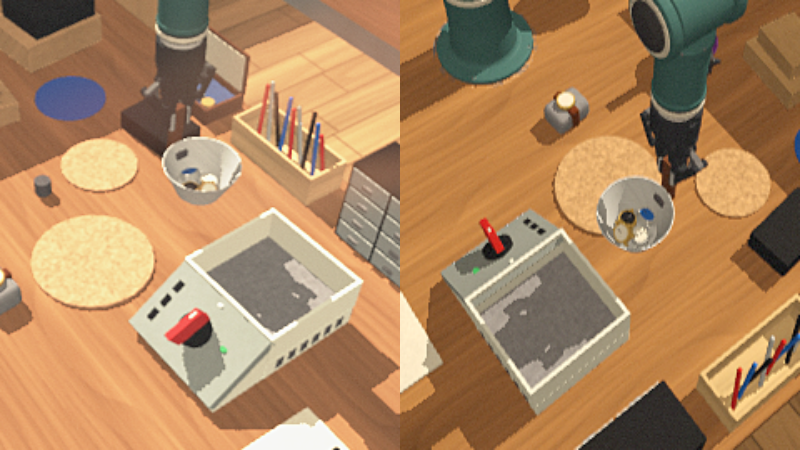

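The cup hovers upright just outside the +y wall. The wall top runs in the side crop from (188,260) to (272,212), consistent with y ≈ -0.136. I'll lower so the wall catches the far side of the cup just above its base, then sweep an arc around the wall's edge so the cup pivots in the pads.

Call:
{"api": "drive_tool", "payload": {
  "increments": [
    {"delta_pos": [-5, 2, 15], "turn": 0, "jaw": -1},
    {"delta_pos": [-10, 2, 20], "turn": 0, "jaw": -1},
    {"delta_pos": [-10, 0, 16], "turn": 0, "jaw": -1},
    {"delta_pos": [-8, 0, 0], "turn": 0, "jaw": -1},
    {"delta_pos": [-4, 0, 0], "turn": 0, "jaw": -1},
    {"delta_pos": [0, 0, 0], "turn": 0, "jaw": -1}
  ],
  "grip_force": 25
}}

```text
time: 5.38
tool_pos: [0.6166, -0.0199, 0.3617]
tcp_rot: [2.194, 2.247, 0.001]
wrist_force: [0.1, -0.3, -3.0]
width: 0.255
grip_force: 29.8
```

Call:
{"api": "drive_tool", "payload": {
  "increments": [
    {"delta_pos": [-9, 0, -9], "turn": 0, "jaw": -1},
    {"delta_pos": [-9, 0, -9], "turn": 0, "jaw": -1},
    {"delta_pos": [-10.5, 0, -8], "turn": 0, "jaw": -1},
    {"delta_pos": [-10.5, 0, -7], "turn": 0, "jaw": -1},
    {"delta_pos": [0, 0, 0], "turn": 0, "jaw": -1}
  ],
  "grip_force": 25
}}

```text
time: 5.8
tool_pos: [0.618, -0.0611, 0.3977]
tcp_rot: [2.193, 2.242, 0.004]
wrist_force: [0.6, 1.7, -1.6]
width: 0.251
grip_force: 30.1
```

```bash
python3 - <<'E'
from workcell import bot
from h import *
np.set_printoptions(precision=4,suppress=True)
s=bot.read_state();C=bot.read_camera("scene");S=bot.read_camera("side")
print(s["time"],s["tool_pos"],s["wrist_force"],s["torque"],s["width"])
o=np.hstack([cv2.resize(S["pixels"][100:320,260:440],(400,489)),cv2.resize(C["pixels"][120:350,160:350],(400,489))])
cv2.imwrite("pics/t1.png",o[:,:,::-1])
E
```

```text
5.8 [ 0.618  -0.0611  0.3977] [ 0.6134  1.6703 -1.6198] [ 0.2358 -0.053   0.0341] 0.2508247225750293
```

View pics/t1.png

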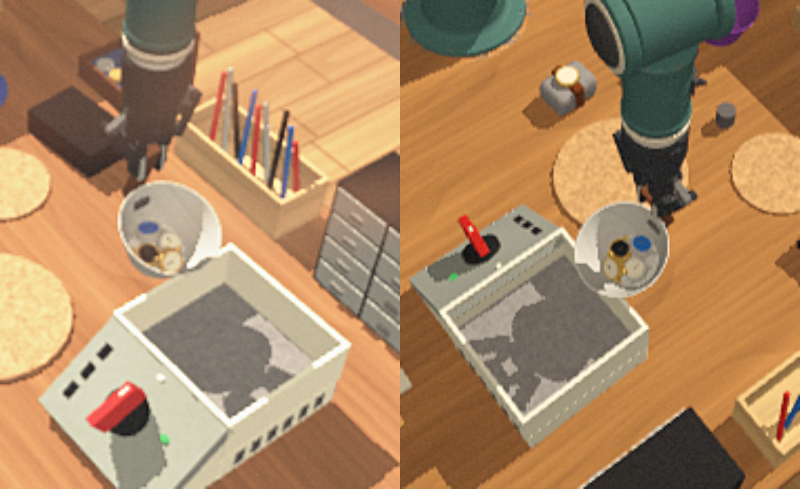

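The cup is pivoting as planned: it leans about 20° over the wall and the heads are still inside. Continuing the arc.

Call:
{"api": "drive_tool", "payload": {
  "increments": [
    {"delta_pos": [-11, 0, -4], "turn": 0, "jaw": -1},
    {"delta_pos": [-12, 0, -5], "turn": 0, "jaw": -1},
    {"delta_pos": [-12.5, 0, -3.5], "turn": 0, "jaw": -1},
    {"delta_pos": [-12.5, 0, -2.5], "turn": 0, "jaw": -1},
    {"delta_pos": [-13, 0, -1], "turn": 0, "jaw": -1},
    {"delta_pos": [-13, 0, -1], "turn": 0, "jaw": -1},
    {"delta_pos": [-13, 0, 1], "turn": 0, "jaw": -1},
    {"delta_pos": [-13, 0, 1], "turn": 0, "jaw": -1}
  ],
  "grip_force": 25
}}

```text
time: 6.57
tool_pos: [0.6198, -0.1601, 0.4102]
tcp_rot: [2.193, 2.246, 0.001]
wrist_force: [-0.5, 2.3, 2.4]
width: 0.251
grip_force: 30.8
```

Call:
{"api": "drive_tool", "payload": {
  "increments": [
    {"delta_pos": [-14, 0, 1], "turn": 0, "jaw": -1},
    {"delta_pos": [-14, 0, 3], "turn": 0, "jaw": -1},
    {"delta_pos": [-13.5, 0, 5], "turn": 0, "jaw": -1},
    {"delta_pos": [-13.5, 0, 6], "turn": 0, "jaw": -1},
    {"delta_pos": [-11, 0, 7], "turn": 0, "jaw": -1},
    {"delta_pos": [-10.5, 0, 8], "turn": 0, "jaw": -1},
    {"delta_pos": [-10, 0, 9], "turn": 0, "jaw": -1},
    {"delta_pos": [-9, 0, 9], "turn": 0, "jaw": -1}
  ],
  "grip_force": 25
}}

```text
time: 7.23
tool_pos: [0.6218, -0.2558, 0.3599]
tcp_rot: [2.194, 2.247, -0.001]
wrist_force: [0.9, 0.1, 2.8]
width: 0.251
grip_force: 29.9
```

Call:
{"api": "drive_tool", "payload": {
  "increments": [
    {"delta_pos": [-5, 0, 5], "turn": 0, "jaw": -1},
    {"delta_pos": [-4, 0, 6], "turn": 0, "jaw": -1},
    {"delta_pos": [0, 0, 0], "turn": 0, "jaw": -1},
    {"delta_pos": [0, 0, 0], "turn": 0, "jaw": -1},
    {"delta_pos": [0, 0, 0], "turn": 0, "jaw": -1},
    {"delta_pos": [0, 0, 0], "turn": 0, "jaw": -1}
  ],
  "grip_force": 25
}}

```text
time: 7.73
tool_pos: [0.622, -0.2635, 0.3499]
tcp_rot: [2.193, 2.248, -0.001]
wrist_force: [0.1, -4.5, 1.9]
width: 0.254
grip_force: 30.2
```

```bash
python3 - <<'E'
from workcell import bot
from h import *
np.set_printoptions(precision=4,suppress=True)
s=bot.read_state();C=bot.read_camera("scene");S=bot.read_camera("side");w=bot.read_camera("wrist")
print(s["time"],s["tool_pos"],s["wrist_force"],s["torque"],s["width"])
o=np.hstack([cv2.resize(S["pixels"][100:320,260:440],(400,489)),cv2.resize(C["pixels"][120:350,160:350],(400,489))])
cv2.imwrite("pics/t2.png",o[:,:,::-1]);pickle.dump(dict(scene=C,side=S,wrist=w,s=s),open("d4.pkl","wb"))
# cup-coloured blobs above basket; red/brown stem
E
```

```text
7.7333 [ 0.622  -0.2635  0.3499] [ 0.0966 -4.5079  1.8625] [-0.8877  0.0542  0.0912] 0.25385969085137733
```

Call:
{"api": "drive_tool", "payload": {
  "increments": [
    {"delta_pos": [0, 3, -2], "turn": 0, "jaw": -1},
    {"delta_pos": [0, -6, 0], "turn": 0, "jaw": -1},
    {"delta_pos": [0, 3, 0], "turn": 0, "jaw": -1},
    {"delta_pos": [0, 0, -10], "turn": 0, "jaw": -1},
    {"delta_pos": [0, 0, -10], "turn": 0, "jaw": -1},
    {"delta_pos": [0, 0, 0], "turn": 0, "jaw": -1},
    {"delta_pos": [0, 0, 0], "turn": 0, "jaw": -1},
    {"delta_pos": [0, 0, 0], "turn": 0, "jaw": -1}
  ],
  "grip_force": 25
}}

```text
time: 8.55
tool_pos: [0.6221, -0.2633, 0.3722]
tcp_rot: [2.194, 2.248, 0.001]
wrist_force: [0.5, -0.1, -1.5]
width: 0.254
grip_force: 29.8
```

```bash
python3 - <<'E'
from workcell import bot
from h import *
np.set_printoptions(precision=4,suppress=True)
s=bot.read_state();C=bot.read_camera("scene");S=bot.read_camera("side");w=bot.read_camera("wrist")
F=[];
for i in range(4): q=bot.read_state();F.append(np.r_[q["wrist_force"],q["torque"]]); bot.read_camera("wrist")
print(s["time"],s["tool_pos"],np.mean(F,0),s["width"])
pickle.dump(dict(scene=C,side=S,wrist=w,s=s),open("d5.pkl","wb"))
for n,c in(("side",S),("scene",C)):
    h=cv2.cvtColor(c["pixels"],cv2.COLOR_RGB2HSV)
    poly=np.array([proj(c,p) for p in[(.53,-.145,.11),(.705,-.142,.11),(.71,-.33,.11),(.53,-.33,.11)]]).astype(np.int32)
    z=np.zeros(h.shape[:2],np.uint8);cv2.fillPoly(z,[poly],1)
    for nm,m in(("blue",(h[...,0]>100)&(h[...,0]<125)&(h[...,1]>120)),("gold",(h[...,0]>15)&(h[...,0]<28)&(h[...,1]>110)),("brown",(h[...,0]<12)&(h[...,1]>110))):
        k,l,st,ce=cv2.connectedComponentsWithStats((m&(z>0)).astype(np.uint8))
        print(n,nm,[(ce[j].round().tolist(),int(st[j,4]),onz(c,ce[j],.055)[:2].round(3).tolist()) for j in range(1,k) if st[j,4]>5])
E
```

```text
8.55 [ 0.6221 -0.2633  0.3722] [-0.0453  0.0488 -2.3332 -0.1658 -0.0051  0.0046] 0.25403480210292095
side blue [([356.0, 256.0], 40, [0.614, -0.217])]
side gold [([339.0, 263.0], 18, [0.563, -0.209]), ([371.0, 269.0], 49, [0.618, -0.272])]
side brown [([381.0, 227.0], 24, [0.741, -0.179])]
scene blue [([233.0, 273.0], 46, [0.611, -0.221])]
scene gold [([228.0, 257.0], 19, [0.56, -0.205]), ([222.0, 287.0], 56, [0.627, -0.271])]
scene brown [([233.0, 246.0], 140, [0.539, -0.172]), ([211.0, 262.0], 23, [0.544, -0.253])]
```

```bash
python3 - <<'E'
from workcell import bot
from h import *
np.set_printoptions(precision=4,suppress=True)
F=[]
for i in range(25): q=bot.read_state();F.append(np.r_[q["wrist_force"],q["torque"]]); bot.read_camera("wrist")
print(np.mean(F,0),np.std(F,0)/5)
d=pickle.load(open("d5.pkl","rb"))
# bright desaturated blobs on basket floor, both views
for n in("side","scene"):
    c=d[n];h=cv2.cvtColor(c["pixels"],cv2.COLOR_RGB2HSV)
    poly=np.array([proj(c,p) for p in[(.535,-.15,.05),(.70,-.147,.05),(.70,-.32,.05),(.535,-.32,.05)]]).astype(np.int32)
    z=np.zeros(h.shape[:2],np.uint8);cv2.fillPoly(z,[poly],1)
    k,l,st,ce=cv2.connectedComponentsWithStats(((h[...,2]>205)&(z>0)).astype(np.uint8))
    print(n,[(ce[j].round().tolist(),int(st[j,4]),onz(c,ce[j],.058)[:2].round(3).tolist()) for j in range(1,k) if st[j,4]>4])
E
```

```text
[-0.1155 -0.0032 -1.825  -0.1687  0.0027 -0.0072] [0.0906 0.0962 0.0857 0.0057 0.0045 0.0066]
side [([357.0, 231.0], 20, [0.674, -0.151]), ([361.0, 268.0], 1269, [0.598, -0.257]), ([371.0, 266.0], 53, [0.625, -0.267])]
scene [([246.0, 256.0], 155, [0.59, -0.161]), ([228.0, 258.0], 10, [0.561, -0.208]), ([236.0, 271.0], 14, [0.612, -0.211]), ([244.0, 298.0], 156, [0.69, -0.238]), ([236.0, 294.0], 26, [0.669, -0.252])]
```

Call:
{"api": "drive_tool", "payload": {
  "increments": [
    {"delta_pos": [0, 0, -20], "turn": 0, "jaw": -1},
    {"delta_pos": [0, 0, -30], "turn": 0, "jaw": -1},
    {"delta_pos": [0, 0, -30], "turn": 0, "jaw": -1},
    {"delta_pos": [-15, 0, -20], "turn": 0, "jaw": -1},
    {"delta_pos": [-30, 0, 0], "turn": 0, "jaw": -1},
    {"delta_pos": [-35, 0, 0], "turn": 0, "jaw": -1},
    {"delta_pos": [-35, 0, 0], "turn": 0, "jaw": -1},
    {"delta_pos": [-35, 0, 0], "turn": 0, "jaw": -1}
  ],
  "grip_force": 30
}}

```text
time: 10.82
tool_pos: [0.6256, -0.4144, 0.4722]
tcp_rot: [2.193, 2.248, 0.0]
wrist_force: [0.6, 0.4, -2.2]
width: 0.252
grip_force: 29.8
```

Call:
{"api": "drive_tool", "payload": {
  "increments": [
    {"delta_pos": [-35, 0, 0], "turn": 0, "jaw": -1},
    {"delta_pos": [-30, 0, 0], "turn": 0, "jaw": -1},
    {"delta_pos": [-15, 0, 0], "turn": 0, "jaw": -1},
    {"delta_pos": [0, 0, 0], "turn": 0, "jaw": -1},
    {"delta_pos": [0, 0, 0], "turn": 0, "jaw": -1}
  ],
  "grip_force": 30
}}

```text
time: 11.23
tool_pos: [0.6272, -0.4943, 0.4707]
tcp_rot: [-2.196, -2.245, -0.001]
wrist_force: [-0.2, 0.4, -1.6]
width: 0.253
grip_force: 29.8
```

```bash
python3 - <<'E'
from workcell import bot
from h import *
np.set_printoptions(precision=4,suppress=True)
s=bot.read_state();C=bot.read_camera("scene");S=bot.read_camera("side")
print(s["time"],s["tool_pos"],s["wrist_force"],s["torque"])
pickle.dump(dict(scene=C,side=S,s=s),open("d6.pkl","wb"))
print("pad corner etc",[onz(S,p,.01)[:2] for p in[(318,378),(383,335),(428,383)]],"pen",[onz(S,p,.02)[:2] for p in[(365,395),(402,360)]],"white",[onz(S,p,.05)[:2] for p in[(475,370),(510,328),(540,345)]])
o=np.hstack([cv2.resize(S["pixels"][150:420,270:470],(400,540)),cv2.resize(C["pixels"][180:390,100:290],(400,540))])
cv2.imwrite("pics/t3.png",o[:,:,::-1])
E
```

```text
11.2333 [ 0.6272 -0.4943  0.4707] [-0.1691  0.3562 -1.5529] [-0.1382 -0.0092 -0.0226]
pad corner etc [array([ 0.336 , -0.4159]), array([ 0.536 , -0.4188]), array([ 0.537, -0.569])] pen [array([ 0.395 , -0.5107]), array([ 0.5228, -0.4963])] white [array([ 0.6265, -0.6158]), array([ 0.7803, -0.5916]), array([ 0.8013, -0.6607])]
```

View pics/t3.png

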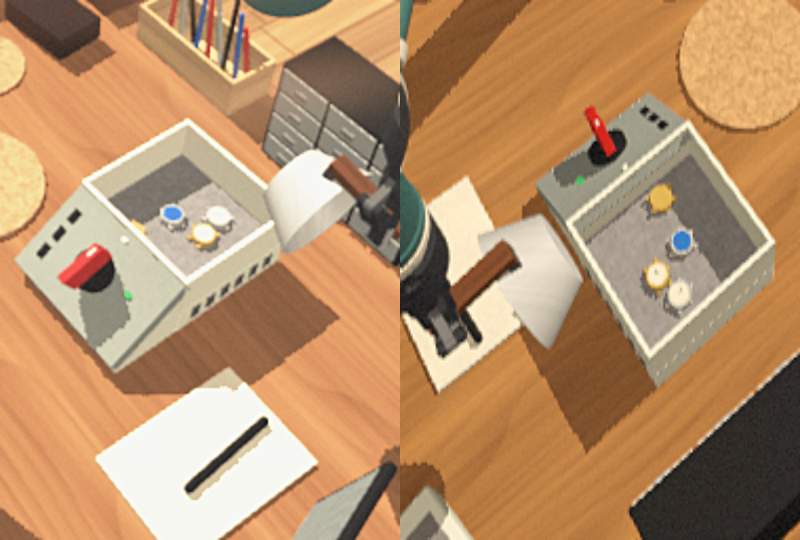

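The picture shows all four heads on the basket floor: brass-backed, blue, brass-pale and steel-pale. The cup is empty and stays tipped about 105° in the pads. I'll right it by pushing its underside against the outer face of the dryer's -y wall, sweeping the arc in reverse.

Call:
{"api": "drive_tool", "payload": {
  "increments": [
    {"delta_pos": [0, 0, 30], "turn": 0, "jaw": -1},
    {"delta_pos": [0, 0, 35], "turn": 0, "jaw": -1},
    {"delta_pos": [0, 0, 35], "turn": 0, "jaw": -1},
    {"delta_pos": [0, 0, 25], "turn": 0, "jaw": -1},
    {"delta_pos": [0, 0, 17], "turn": 0, "jaw": -1},
    {"delta_pos": [10, 0, 0], "turn": 0, "jaw": -1},
    {"delta_pos": [10, 0, 0], "turn": 0, "jaw": -1},
    {"delta_pos": [8, 0, 0], "turn": 0, "jaw": -1}
  ],
  "grip_force": 30
}}

```text
time: 12.0
tool_pos: [0.6277, -0.4638, 0.3322]
tcp_rot: [2.191, 2.247, -0.0]
wrist_force: [0.3, -3.3, -1.1]
width: 0.256
grip_force: 29.9
```

Call:
{"api": "drive_tool", "payload": {
  "increments": [
    {"delta_pos": [7, 0, -11], "turn": 0, "jaw": -1},
    {"delta_pos": [7, 0, -11], "turn": 0, "jaw": -1},
    {"delta_pos": [8.5, 0, -10], "turn": 0, "jaw": -1},
    {"delta_pos": [8.5, 0, -9.5], "turn": 0, "jaw": -1}
  ],
  "grip_force": 30
}}

```text
time: 12.33
tool_pos: [0.6265, -0.4337, 0.3752]
tcp_rot: [2.191, 2.245, 0.001]
wrist_force: [-0.1, -1.9, -2.2]
width: 0.248
grip_force: 29.5
```

Call:
{"api": "drive_tool", "payload": {
  "increments": [
    {"delta_pos": [10, 0, -7], "turn": 0, "jaw": -1},
    {"delta_pos": [10.5, 0, -7], "turn": 0, "jaw": -1},
    {"delta_pos": [11.5, 0, -6], "turn": 0, "jaw": -1},
    {"delta_pos": [12, 0, -5], "turn": 0, "jaw": -1},
    {"delta_pos": [12, 0, -4], "turn": 0, "jaw": -1},
    {"delta_pos": [12.5, 0, -3], "turn": 0, "jaw": -1},
    {"delta_pos": [13, 0, -2], "turn": 0, "jaw": -1},
    {"delta_pos": [13, 0, -1], "turn": 0, "jaw": -1}
  ],
  "grip_force": 30
}}

```text
time: 13.0
tool_pos: [0.6239, -0.3385, 0.4069]
tcp_rot: [2.194, 2.248, 0.0]
wrist_force: [0.1, -1.4, 2.7]
width: 0.248
grip_force: 31.7
```

Call:
{"api": "drive_tool", "payload": {
  "increments": [
    {"delta_pos": [13, 0, 1], "turn": 0, "jaw": -1},
    {"delta_pos": [13, 0, 1], "turn": 0, "jaw": -1},
    {"delta_pos": [12.5, 0, 2], "turn": 0, "jaw": -1},
    {"delta_pos": [12.5, 0, 3], "turn": 0, "jaw": -1},
    {"delta_pos": [12, 0, 4.5], "turn": 0, "jaw": -1},
    {"delta_pos": [12, 0, 5], "turn": 0, "jaw": -1}
  ],
  "grip_force": 30
}}

```text
time: 13.5
tool_pos: [0.6218, -0.2635, 0.3884]
tcp_rot: [-2.193, -2.247, 0.001]
wrist_force: [0.8, -1.5, 1.7]
width: 0.253
grip_force: 30.6
```

Call:
{"api": "drive_tool", "payload": {
  "increments": [
    {"delta_pos": [0, 0, -25], "turn": 0, "jaw": -1},
    {"delta_pos": [0, 0, -30], "turn": 0, "jaw": -1},
    {"delta_pos": [12, 0, -12], "turn": 0, "jaw": -1},
    {"delta_pos": [25, 0, 0], "turn": 0, "jaw": -1},
    {"delta_pos": [35, -4, 0], "turn": 0, "jaw": -1},
    {"delta_pos": [38, -4, 0], "turn": 0, "jaw": -1},
    {"delta_pos": [38, -4, 0], "turn": 0, "jaw": -1},
    {"delta_pos": [38, -4, 0], "turn": 0, "jaw": -1}
  ],
  "grip_force": 30
}}

```text
time: 14.17
tool_pos: [0.6004, -0.0765, 0.4548]
tcp_rot: [-2.193, -2.244, 0.001]
wrist_force: [0.8, 0.5, -1.0]
width: 0.254
grip_force: 30.3
```

Call:
{"api": "drive_tool", "payload": {
  "increments": [
    {"delta_pos": [38, -3, 0], "turn": 0, "jaw": -1},
    {"delta_pos": [38, 0, 0], "turn": 0, "jaw": -1},
    {"delta_pos": [38, 0, 0], "turn": 0, "jaw": -1},
    {"delta_pos": [38, 0, 0], "turn": 0, "jaw": -1},
    {"delta_pos": [38, 0, 0], "turn": 0, "jaw": -1},
    {"delta_pos": [38, 0, 0], "turn": 0, "jaw": -1},
    {"delta_pos": [38, 0, 0], "turn": 0, "jaw": -1},
    {"delta_pos": [38, 0, 0], "turn": 0, "jaw": -1}
  ],
  "grip_force": 30
}}

```text
time: 14.83
tool_pos: [0.5896, 0.2274, 0.4549]
tcp_rot: [-2.193, -2.246, 0.003]
wrist_force: [1.0, -0.3, -2.1]
width: 0.25
grip_force: 30.2
```

Call:
{"api": "drive_tool", "payload": {
  "increments": [
    {"delta_pos": [35, 0, 0], "turn": 0, "jaw": -1},
    {"delta_pos": [20, 0, 0], "turn": 0, "jaw": -1},
    {"delta_pos": [9, 0, 0], "turn": 0, "jaw": -1},
    {"delta_pos": [0, 0, 0], "turn": 0, "jaw": -1},
    {"delta_pos": [0, 0, 0], "turn": 0, "jaw": -1}
  ],
  "grip_force": 30
}}

```text
time: 15.25
tool_pos: [0.5891, 0.2887, 0.4554]
tcp_rot: [-2.193, -2.249, 0.004]
wrist_force: [-0.1, -0.0, -0.5]
width: 0.256
grip_force: 30.3
```

```bash
python3 - <<'E'
from workcell import bot
from h import *
np.set_printoptions(precision=4,suppress=True)
s=bot.read_state();S=bot.read_camera("side");w=bot.read_camera("wrist")
M=R.from_rotvec(s["tcp_rot"]).as_matrix()
print(s["time"],s["tool_pos"],s["wrist_force"],s["torque"],1000*M.T@(np.array([.590,.292,.30])-s["tool_pos"]))
pickle.dump(dict(side=S,wrist=w,s=s),open("d7.pkl","wb"))
# stem in the wrist view: brown mask near the image's lower centre
h=cv2.cvtColor(w["pixels"],cv2.COLOR_RGB2HSV);m=((h[...,0]<12)&(h[...,1]>110)&(h[...,2]<160)).astype(np.uint8);m[:,:230]=0;m[:,335:]=0
k,l,st,ce=cv2.connectedComponentsWithStats(m);print([(st[j].tolist(),ce[j].round().tolist()) for j in range(1,k) if st[j,4]>150])
m=((h[...,0]<15)&(h[...,1]>110)).astype(np.uint8)
# side view: projected upright-cup rim centre and where bright grey is
G=s["tool_pos"]-[0,0,.155];print("upright rim proj",proj(S,G+[0.,-.0734,-.05]))
hs=cv2.cvtColor(S["pixels"],cv2.COLOR_RGB2HSV);u,v=proj(S,G+[0.,-.0734,-.07]).astype(int)
mm=((hs[...,1]<45)&(hs[...,2]>90)).astype(np.uint8);k,l,st,ce=cv2.connectedComponentsWithStats(mm)
b=[j for j in range(1,k) if st[j,4]>200 and abs(ce[j]-[u,v]).max()<40];print([(st[j].tolist(),ce[j].tolist()) for j in b])
E
```

```text
15.25 [0.5891 0.2887 0.4554] [-0.0971 -0.0174 -0.4616] [ 0.06    0.0126 -0.0206] [  3.4758   1.3525 155.4345]
[([245, 193, 72, 162, 1897], [279.0, 318.0]), ([276, 193, 17, 52, 333], [285.0, 214.0])]
upright rim proj [258.3 119.8]
[([234, 104, 44, 40, 903], [254.6467331118494, 118.95127353266888])]
```

Call:
{"api": "drive_tool", "payload": {
  "increments": [
    {"delta_pos": [3, 1, 30], "turn": 0, "jaw": -1},
    {"delta_pos": [0, 0, 35], "turn": 0, "jaw": -1},
    {"delta_pos": [0, 0, 35], "turn": 0, "jaw": -1},
    {"delta_pos": [0, 0, 30], "turn": 0, "jaw": -1},
    {"delta_pos": [0, 0, 15], "turn": 0, "jaw": -1},
    {"delta_pos": [0, 0, 5], "turn": 0, "jaw": -1},
    {"delta_pos": [0, 0, 0], "turn": 0, "jaw": -1}
  ],
  "grip_force": 30
}}

```text
time: 15.93
tool_pos: [0.5904, 0.2898, 0.3047]
tcp_rot: [-2.196, -2.245, 0.006]
wrist_force: [0.3, -0.3, -1.6]
width: 0.255
grip_force: 30.2
```

Call:
{"api": "drive_tool", "payload": {
  "increments": [
    {"delta_pos": [0, 0, 5], "turn": 0, "jaw": -1},
    {"delta_pos": [0, 0, 5], "turn": 0, "jaw": -1},
    {"delta_pos": [0, 0, 5], "turn": 0, "jaw": -1},
    {"delta_pos": [0, 0, 5], "turn": 0, "jaw": -1},
    {"delta_pos": [0, 0, 4], "turn": 0, "jaw": -1},
    {"delta_pos": [0, 0, 0], "turn": 0, "jaw": -1}
  ]
}}

```text
time: 16.43
tool_pos: [0.5912, 0.2921, 0.2837]
tcp_rot: [2.194, 2.248, 0.004]
wrist_force: [0.1, 0.7, 1.6]
width: 0.249
grip_force: 30.7
```

Call:
{"api": "drive_tool", "payload": {
  "increments": [
    {"delta_pos": [0, 0, 4], "turn": 0, "jaw": -1},
    {"delta_pos": [0, 0, 4], "turn": 0, "jaw": -1},
    {"delta_pos": [0, 0, 3], "turn": 0, "jaw": -1},
    {"delta_pos": [0, 0, 0], "turn": 0, "jaw": -1},
    {"delta_pos": [0, 0, 0], "turn": 0, "jaw": -1}
  ]
}}

```text
time: 16.85
tool_pos: [0.5916, 0.2925, 0.2737]
tcp_rot: [2.193, 2.248, 0.007]
wrist_force: [1.7, 2.0, 4.1]
width: 0.254
grip_force: 30.9
```

Call:
{"api": "drive_tool", "payload": {
  "increments": [
    {"delta_pos": [0, 0, 2], "turn": 0, "jaw": -1},
    {"delta_pos": [0, 0, 2], "turn": 0, "jaw": -1},
    {"delta_pos": [0, 0, 0], "turn": 0, "jaw": -1}
  ]
}}

```text
time: 17.1
tool_pos: [0.5914, 0.2923, 0.2691]
tcp_rot: [2.193, 2.248, 0.005]
wrist_force: [0.2, 1.9, 5.5]
width: 0.254
grip_force: 31.0
```

```bash
cat >cupm.py <<'E'
from h import *
def meas(S,C):
    for n,c in(("side",S),("scene",C)):
        h=cv2.cvtColor(c["pixels"],cv2.COLOR_RGB2HSV);u,v=proj(c,[.59,.219,.05]).astype(int)
        m=((h[...,1]<75)&(h[...,2]>75)).astype(np.uint8);z=np.zeros_like(m);z[v-35:v+35,u-40:u+40]=1;m&=z
        k,l,st,ce=cv2.connectedComponentsWithStats(m);j=1+np.argmax(st[1:,4])
        cn=max(cv2.findContours((l==j).astype(np.uint8),0,1)[0],key=cv2.contourArea);hu=cv2.convexHull(cn)[:,0]
        P=np.array([onz(c,p,.067) for p in hu])
        # robust rim circle: known radius 64 mm, upper/outer hull points
        from scipy.optimize import least_squares
        r=least_squares(lambda q:np.hypot(*(P[:,:2]-q).T)-.064,P[:,:2].mean(0),loss="soft_l1",f_scale=.001)
        print(n,st[j].tolist(),"rim c",r.x.round(4),"res mm",np.round(1000*r.fun,1).tolist()[:40:2])
E
python3 - <<'E'
from workcell import bot
from cupm import *
s=bot.read_state();print(s["tool_pos"],s["wrist_force"],s["torque"])
meas(bot.read_camera("side"),bot.read_camera("scene"))
d=pickle.load(open("d0.pkl","rb"));meas(d["side"],pickle.load(open("d1.pkl","rb"))["scene"])
E
```

```text
[0.59141213 0.29225704 0.26913272] [0.22776047 1.90970478 5.48114157] [ 0.05277108 -0.18494639  0.08567301]
side [239, 135, 42, 53, 1125] rim c [0.5817 0.2062] res mm [112.2, 8.3, -6.1, -2.9, 9.5, 8.7, 0.2, -3.3, 9.6]
scene [326, 174, 39, 36, 1070] rim c [0.5925 0.2237] res mm [2.5, 0.6, -0.3, -1.1, 7.1, 8.2, -0.3, -1.2, -0.1, 1.2]
side [238, 153, 42, 35, 1041] rim c [0.5886 0.2234] res mm [4.2, 4.5, 2.7, -1.5, 25.5, 29.9, 24.0, -0.0, 2.2, 6.2]
scene [325, 168, 40, 42, 967] rim c [0.5919 0.2215] res mm [2.7, 0.1, -1.1, -2.3, 2.6, 8.2, 6.3, -0.3, -2.5, -0.8, 0.4, 25.7]
```

Call:
{"api": "drive_tool", "payload": {
  "increments": [
    {"delta_pos": [0, 0, -1], "turn": 0, "jaw": -0.3},
    {"delta_pos": [0, 0, 0], "turn": 0, "jaw": 0},
    {"delta_pos": [0, 0, 0], "turn": 0, "jaw": 0.5},
    {"delta_pos": [0, 0, 0], "turn": 0, "jaw": 1},
    {"delta_pos": [0, 0, 0], "turn": 0, "jaw": 1},
    {"delta_pos": [0, 0, 0], "turn": 0, "jaw": 1}
  ]
}}

```text
time: 17.7
tool_pos: [0.5905, 0.2913, 0.2682]
tcp_rot: [-2.195, -2.248, 0.001]
wrist_force: [0.0, 0.7, 0.4]
width: 0.994
grip_force: 0.0
```

Call:
{"api": "drive_tool", "payload": {
  "increments": [
    {"delta_pos": [0, 0, -20], "turn": 0, "jaw": 1},
    {"delta_pos": [0, 0, -35], "turn": 0, "jaw": 1},
    {"delta_pos": [0, 0, -35], "turn": 0, "jaw": 1},
    {"delta_pos": [-10, 0, -25], "turn": 0, "jaw": 1},
    {"delta_pos": [-25, 0, 0], "turn": 0, "jaw": 1},
    {"delta_pos": [-35, 0, 0], "turn": 0, "jaw": 1},
    {"delta_pos": [0, 0, 0], "turn": 0, "jaw": 1},
    {"delta_pos": [0, 0, 0], "turn": 0, "jaw": 1}
  ]
}}

```text
time: 18.37
tool_pos: [0.5924, 0.22, 0.3838]
tcp_rot: [2.198, 2.245, -0.0]
wrist_force: [0.2, -0.6, 0.4]
width: 0.997
grip_force: 0.0
```

```bash
python3 - <<'E'
from workcell import bot
from cupm import *
np.set_printoptions(precision=4,suppress=True)
s=bot.read_state();w=bot.read_camera("wrist");S=bot.read_camera("side");C=bot.read_camera("scene")
pickle.dump(dict(side=S,scene=C,wrist=w,s=s),open("d8.pkl","wb"))
print(s["time"],s["tool_pos"],s["width"],s["wrist_force"])
meas(S,C)
# wrist: rim by grey mask hull, mat by cork colour
h=cv2.cvtColor(w["pixels"],cv2.COLOR_RGB2HSV)
m=((h[...,1]<60)&(h[...,2]>110)).astype(np.uint8);m[330:]=0
k,l,st,ce=cv2.connectedComponentsWithStats(m);j=1+np.argmax(st[1:,4]);hu=cv2.convexHull(max(cv2.findContours((l==j).astype(np.uint8),0,1)[0],key=cv2.contourArea))[:,0]
P=[onz(w,p,.067,s) for p in hu];print("wrist rim",st[j],circ(P))
# stem top face: brown at top; base of stem vs top offsets
m=((h[...,0]<12)&(h[...,1]>110)).astype(np.uint8);x0=st[j,0];m[:, :x0]=0;m[:,x0+st[j,2]:]=0
print("cup px centre",ce[j])
E
```

```text
18.3667 [0.5924 0.22   0.3838] 0.9974942675408115 [ 0.2239 -0.6407  0.4063]
side [239, 143, 42, 45, 1097] rim c [0.5798 0.2062] res mm [22.9, 8.0, -7.5, 6.6, 10.5, 7.4, -3.9, -0.3, 11.6]
scene [326, 174, 40, 36, 1082] rim c [0.5927 0.2249] res mm [1.6, 0.7, -1.5, -0.6, -0.8, 0.4, 11.3, 9.3, -0.8, -1.2, -0.4, 0.1]
wrist rim [  203   101   160   158 19515] (array([0.594 , 0.2272]), np.float64(0.06359657693566306))
cup px centre [282.5112 180.8206]
```

```bash
python3 - <<'E'
from h import *
np.set_printoptions(precision=4,suppress=True)
for f in("d2","d8"):
    d=pickle.load(open(f+".pkl","rb"));w,s=d["wrist"],d["s"]
    lab=cv2.GaussianBlur(cv2.cvtColor(w["pixels"],cv2.COLOR_RGB2LAB),(5,5),0).astype(float)
    m=((lab[...,0]>185)&(lab[...,2]>150)).astype(np.uint8);k,l,st,ce=cv2.connectedComponentsWithStats(m)
    print(f,[(st[j].tolist()) for j in range(1,k) if st[j,4]>150])
    # boundary at mat's predicted ring, fixed-radius fit
    from scipy.optimize import least_squares
    M=R.from_rotvec(s["tcp_rot"]).as_matrix();Y=[]
    cn=cv2.findContours(m,0,1)[0]
    P=np.array([onz(w,p,.005,s) for c in cn for p in c[:,0]])[:,:2]
    P=P[abs(np.hypot(*(P-[.59,.219]).T)-.075)<.008]
    r=least_squares(lambda q:np.hypot(*(P-q).T)-.075,[.59,.219],loss="soft_l1",f_scale=.001)
    print(len(P),"mat",r.x,np.median(abs(r.fun)))
d=pickle.load(open("d8.pkl","rb"))
for n in("side","scene"):
    c=d[n];lab=cv2.cvtColor(c["pixels"],cv2.COLOR_RGB2HSV)
    for z,nm in((.14,"stem"),):
        u,v=proj(c,[.592,.298,.125]).astype(int);m=((lab[...,0]<14)&(lab[...,1]>90)&(lab[...,2]<150)).astype(np.uint8)
        print(n,u,v)
w,s=d["wrist"],d["s"];h=cv2.cvtColor(w["pixels"],cv2.COLOR_RGB2HSV)
print(w["pixels"][60:130:5,282].tolist())
E
```

```text
d2 [[201, 184, 69, 86, 1740], [299, 189, 63, 79, 969], [272, 261, 32, 30, 417], [26, 305, 75, 35, 1192], [153, 332, 34, 49, 878]]
309 mat [0.5888 0.218 ] 0.0011194268761817588
d8 [[199, 101, 69, 101, 700], [43, 267, 102, 71, 2645], [519, 267, 41, 29, 590], [153, 274, 84, 117, 5697]]
350 mat [0.5916 0.2188] 0.002295209742637541
side 245 138
scene 365 168
[[152, 105, 68], [151, 104, 67], [150, 100, 62], [173, 110, 74], [165, 105, 69], [151, 92, 61], [156, 100, 71], [155, 102, 70], [55, 27, 19], [137, 132, 121], [126, 121, 110], [86, 77, 75], [86, 82, 83], [122, 116, 104]]
```

The cup stands upright but about 8 mm off the mat's middle, so I'll regrip it and nudge it into place.

Call:
{"api": "drive_tool", "payload": {
  "increments": [
    {"delta_pos": [35, 0, 0], "turn": 0, "jaw": 1},
    {"delta_pos": [35, 0, 0], "turn": 0, "jaw": 1},
    {"delta_pos": [8, -1.5, 10], "turn": 0, "jaw": 1},
    {"delta_pos": [0, 0, 35], "turn": 0, "jaw": 1},
    {"delta_pos": [0, 0, 35], "turn": 0, "jaw": 1},
    {"delta_pos": [0, 0, 28], "turn": 0, "jaw": 1},
    {"delta_pos": [0, 0, 0], "turn": 0, "jaw": 1},
    {"delta_pos": [0, 0, 0], "turn": 0, "jaw": -1}
  ],
  "grip_force": 30
}}

```text
time: 19.18
tool_pos: [0.5877, 0.2998, 0.2729]
tcp_rot: [-2.192, -2.248, 0.009]
wrist_force: [1.0, -0.7, 0.5]
width: 0.884
grip_force: 0.0
```

Call:
{"api": "drive_tool", "payload": {
  "increments": [
    {"delta_pos": [0, 0, 0], "turn": 0, "jaw": -1},
    {"delta_pos": [0, 0, 0], "turn": 0, "jaw": -1},
    {"delta_pos": [0, 0, 0], "turn": 0, "jaw": -1},
    {"delta_pos": [0, 0, 0], "turn": 0, "jaw": -1},
    {"delta_pos": [0, 0, 0], "turn": 0, "jaw": -1},
    {"delta_pos": [0, 0, 0], "turn": 0, "jaw": -1}
  ]
}}

```text
time: 19.68
tool_pos: [0.5898, 0.2998, 0.2778]
tcp_rot: [2.194, 2.247, 0.006]
wrist_force: [-0.3, 0.5, 6.2]
width: 0.255
grip_force: 32.5
```

Call:
{"api": "drive_tool", "payload": {
  "increments": [
    {"delta_pos": [0, 0, -6], "turn": 0, "jaw": -1},
    {"delta_pos": [0, 0, -6], "turn": 0, "jaw": -1},
    {"delta_pos": [-4, -2, 0], "turn": 0, "jaw": -1},
    {"delta_pos": [-4.5, -2, 0], "turn": 0, "jaw": -1},
    {"delta_pos": [0, 0, 0], "turn": 0, "jaw": -1},
    {"delta_pos": [0, 0, 0], "turn": 0, "jaw": -1}
  ]
}}

```text
time: 20.18
tool_pos: [0.5847, 0.2903, 0.287]
tcp_rot: [-2.195, -2.247, 0.002]
wrist_force: [0.1, 0.4, -0.9]
width: 0.25
grip_force: 31.7
```

Call:
{"api": "drive_tool", "payload": {
  "increments": [
    {"delta_pos": [0.5, 1, 4], "turn": 0, "jaw": -1},
    {"delta_pos": [0, 0, 4], "turn": 0, "jaw": -1},
    {"delta_pos": [0, 0, 3], "turn": 0, "jaw": -1},
    {"delta_pos": [0, 0, 2], "turn": 0, "jaw": -1},
    {"delta_pos": [0, 0, 0], "turn": 0, "jaw": -1}
  ]
}}

```text
time: 20.6
tool_pos: [0.5869, 0.2924, 0.2773]
tcp_rot: [2.195, 2.248, 0.005]
wrist_force: [-3.2, 1.2, 10.2]
width: 0.253
grip_force: 33.1
```

Call:
{"api": "drive_tool", "payload": {
  "increments": [
    {"delta_pos": [0, 0, 0], "turn": 0, "jaw": -0.3},
    {"delta_pos": [0, 0, 0], "turn": 0, "jaw": 0},
    {"delta_pos": [0, 0, 0], "turn": 0, "jaw": 0.5},
    {"delta_pos": [0, 0, 0], "turn": 0, "jaw": 1},
    {"delta_pos": [0, 0, 0], "turn": 0, "jaw": 1},
    {"delta_pos": [0, 0, 0], "turn": 0, "jaw": 1}
  ]
}}

```text
time: 21.1
tool_pos: [0.5861, 0.2913, 0.2742]
tcp_rot: [-2.194, -2.248, 0.001]
wrist_force: [0.5, 0.6, 0.1]
width: 0.998
grip_force: 0.0
```

Call:
{"api": "drive_tool", "payload": {
  "increments": [
    {"delta_pos": [0, 0, -20], "turn": 0, "jaw": 1},
    {"delta_pos": [0, 0, -35], "turn": 0, "jaw": 1},
    {"delta_pos": [0, 0, -35], "turn": 0, "jaw": 1},
    {"delta_pos": [-10, 0, -25], "turn": 0, "jaw": 1},
    {"delta_pos": [-25, 0, 0], "turn": 0, "jaw": 1},
    {"delta_pos": [-35, 0, 0], "turn": 0, "jaw": 1},
    {"delta_pos": [0, 0, 0], "turn": 0, "jaw": 1},
    {"delta_pos": [0, 0, 0], "turn": 0, "jaw": 1}
  ]
}}

```text
time: 21.77
tool_pos: [0.5879, 0.2199, 0.3898]
tcp_rot: [-2.198, -2.245, -0.0]
wrist_force: [0.4, 0.8, 0.5]
width: 0.999
grip_force: 0.0
```

```bash
python3 - <<'E'
from workcell import bot
from cupm import *
np.set_printoptions(precision=4,suppress=True)
s=bot.read_state();w=bot.read_camera("wrist");S=bot.read_camera("side");C=bot.read_camera("scene")
pickle.dump(dict(side=S,scene=C,wrist=w,s=s),open("d9.pkl","wb"))
print(s["time"],s["tool_pos"],s["width"],s["wrist_force"])
meas(S,C)
h=cv2.cvtColor(w["pixels"],cv2.COLOR_RGB2HSV)
m=((h[...,1]<60)&(h[...,2]>110)).astype(np.uint8);m[330:]=0
k,l,st,ce=cv2.connectedComponentsWithStats(m);j=1+np.argmax(st[1:,4]);hu=cv2.convexHull(max(cv2.findContours((l==j).astype(np.uint8),0,1)[0],key=cv2.contourArea))[:,0]
print("wrist rim",st[j],circ([onz(w,p,.067,s) for p in hu]))
# dial: axis and red bar
for n,c in(("side",S),("scene",C)):
    h=cv2.cvtColor(c["pixels"],cv2.COLOR_RGB2HSV);e=proj(c,[.444,-.24,.101])
    m=(((h[...,0]<8)|(h[...,0]>172))&(h[...,1]>150)).astype(np.uint8);z=np.zeros_like(m);u,v=e.astype(int);z[v-30:v+30,u-30:u+30]=1
    pts=np.argwhere(m&z)[:,::-1].astype(np.float32);print(n,"proj grip",e,"red n",len(pts),"c",pts.mean(0),"minrect",cv2.minAreaRect(pts))
    # predicted top-face bar ends at dial 0 (up slope) for comparison
    ax=np.array([-.574,0,.819]);up=np.array([.819,0,.574]);b=np.array([.468,-.239,.0665])
    print("pred ends top",[proj(c,b+.054*ax+t*up) for t in(-.032,0,.032)])
    bl=((h[...,2]<45)).astype(np.uint8)&z;q=np.argwhere(bl)[:,::-1];print("black c",q.mean(0) if len(q) else None,"pred disc",proj(c,b+.015*ax))
E
```

```text
21.7667 [0.5879 0.2199 0.3898] 0.9985201631852451 [0.4445 0.7503 0.4954]
side [239, 154, 42, 36, 1086] rim c [0.5808 0.2093] res mm [13.5, 9.0, -0.8, 7.4, 20.5, 22.2, 15.7, -6.2, 2.4, 9.7, 11.1]
scene [323, 174, 40, 36, 1081] rim c [0.5874 0.2158] res mm [2.1, 0.1, 0.1, -0.2, -0.6, -0.7, 10.8, 6.3, -1.2, -1.2, 0.6, 1.2]
wrist rim [  204   115   156   151 18313] (array([0.5889, 0.2186]), np.float64(0.06358422975537233))
side proj grip [311.3 281.6] red n 260 c [312.0154 283.3769] minrect ((311.9071044921875, 282.8937683105469), (11.570868492126465, 27.092761993408203), 48.8140754699707)
pred ends top [array([300.1, 289.7]), array([309. , 280.4]), array([317.9, 271. ])]
black c [315.0899 284.4382] pred disc [315.5 283.7]
scene proj grip [194.8 228.1] red n 118 c [194.9661 231.0254] minrect ((194.87693786621094, 230.28460693359375), (21.209938049316406, 6.449805736541748), 60.2551155090332)
pred ends top [array([189.7, 221.5]), array([193.3, 224.7]), array([197.1, 227.9])]
black c [199.4815 236.5556] pred disc [199.  235.3]
```

The cup is now centred: the rim is at (0.5889, 0.2186) and the mat at (0.589, 0.2185). Next is the dial. The prediction matches the disc in both views within about 1 px. I'll push the bar's upper end clockwise (towards -y, then downslope) with the closed fingertips.

```bash
cat >dial.py <<'E'
from h import *
yaw=np.radians(1.3);Rz=R.from_euler("z",yaw).as_matrix()
b=np.array([.468,-.239,.0665]);ax=Rz@[-.574,0,.819];up=Rz@[.819,0,.574];rt=Rz@[0,-1,0]
def tcp(a,extra=0,r=.024,h=.030):
    a=np.radians(a);d=.007+.0145*np.sin(a)*.819+.011*np.cos(a)+extra
    tr=np.sin(a)*up-np.cos(a)*rt
    return b+h*ax+r*(np.cos(a)*up+np.sin(a)*rt)+d*tr+[0,0,.173]
E
python3 - <<'E'
from dial import *
np.set_printoptions(precision=1,suppress=True)
T=Rz@np.array([[0,1,0],[1,0,0],[0,0,-1.]])  # tool axes
p0=np.array([.5879,.2199,.3898]);st=tcp(0,.015)
print("start tcp",st*1000,"delta tool",1000*T.T@(st-p0))
q=st
for a in range(0,91,10):
    n=tcp(a);print(a,n*1000,1000*T.T@(n-q));q=n
E
```

```text
start tcp [ 469.7 -206.   277.8] delta tool [-423.1 -127.8  112. ]
0 [ 470.  -220.9  277.8] [-15.   0.   0.]
10 [ 472.6 -223.5  279.6] [-2.6  2.5 -1.8]
20 [ 475.  -226.9  281.2] [-3.5  2.3 -1.6]
30 [ 476.8 -231.3  282.4] [-4.4  1.8 -1.2]
40 [ 477.9 -236.5  283.1] [-5.2  1.  -0.7]
50 [ 478.  -242.3  283.1] [-5.7 -0.   0. ]
60 [ 477.  -248.2  282.3] [-5.9 -1.2  0.8]
70 [ 474.7 -253.9  280.6] [-5.7 -2.4  1.7]
80 [ 471.3 -259.   278.1] [-5.  -3.6  2.5]
90 [ 466.8 -263.   274.9] [-3.9 -4.6  3.2]
```

Call:
{"api": "drive_tool", "payload": {
  "increments": [
    {"delta_pos": [-20, -4, 0], "turn": 0, "jaw": -1},
    {"delta_pos": [-35, -11, 0], "turn": 0, "jaw": -1},
    {"delta_pos": [-37, -11, 0], "turn": 0, "jaw": -1},
    {"delta_pos": [-37, -11, 0], "turn": 0, "jaw": -1},
    {"delta_pos": [-37, -11, 0], "turn": 0, "jaw": -1},
    {"delta_pos": [-37, -11, 0], "turn": 0, "jaw": -1},
    {"delta_pos": [-37, -11, 0], "turn": 0, "jaw": -1},
    {"delta_pos": [-37, -11, 0], "turn": 0, "jaw": -1}
  ]
}}

```text
time: 22.58
tool_pos: [0.5132, -0.058, 0.3895]
tcp_rot: [-2.192, -2.25, -0.0]
wrist_force: [0.2, -0.3, -0.3]
width: 0.007
grip_force: 0.0
```

Call:
{"api": "drive_tool", "payload": {
  "increments": [
    {"delta_pos": [-37, -11, 0], "turn": 0, "jaw": -1},
    {"delta_pos": [-37, -11, 0], "turn": 0, "jaw": -1},
    {"delta_pos": [-37, -11, 0], "turn": 0, "jaw": -1},
    {"delta_pos": [-27, -10, 0], "turn": 0, "jaw": -1},
    {"delta_pos": [-6, -5, 30], "turn": 0, "jaw": -1},
    {"delta_pos": [0, 0, 30], "turn": 0, "jaw": -1},
    {"delta_pos": [0, 0, 10], "turn": 0, "jaw": -1},
    {"delta_pos": [0, 0, 0], "turn": 0, "jaw": -1}
  ]
}}

```text
time: 23.25
tool_pos: [0.4678, -0.2014, 0.316]
tcp_rot: [-2.189, -2.243, 0.003]
wrist_force: [-0.5, 1.4, 0.5]
width: 0.003
grip_force: 0.0
```

```bash
python3 - <<'E'
from workcell import bot
from dial import *
np.set_printoptions(precision=1,suppress=True)
s=bot.read_state();T=Rz@np.array([[0,1,0],[1,0,0],[0,0,-1.]])
M=R.from_rotvec(s["tcp_rot"]).as_matrix();print(s["time"],s["tool_pos"]*1000,s["width"],np.degrees(np.arctan2(M[1,1],M[0,1])))
print("to start",1000*T.T@(tcp(0,.015)-s["tool_pos"]))
E
```

```text
23.25 [ 467.8 -201.4  316. ] 0.0033785076419018526 1.406700564181095
to start [-4.6  1.8 38.1]
```

Call:
{"api": "drive_tool", "payload": {
  "increments": [
    {"delta_pos": [0, 2, 20], "turn": 0, "jaw": -1},
    {"delta_pos": [-2, 0, 18], "turn": 0, "jaw": -1},
    {"delta_pos": [0, 0, 0], "turn": 0, "jaw": -1},
    {"delta_pos": [-6, 0, 0], "turn": 0, "jaw": -1},
    {"delta_pos": [-6, 0, 0], "turn": 0, "jaw": -1},
    {"delta_pos": [-5, 0, 0], "turn": 0, "jaw": -1},
    {"delta_pos": [0, 0, 0], "turn": 0, "jaw": -1}
  ]
}}

```text
time: 23.83
tool_pos: [0.4724, -0.2227, 0.2836]
tcp_rot: [2.193, 2.245, 0.001]
wrist_force: [-0.3, -0.3, -0.6]
width: 0.002
grip_force: 0.0
```

Call:
{"api": "drive_tool", "payload": {
  "increments": [
    {"delta_pos": [-3, 2.5, -2], "turn": 0, "jaw": -1},
    {"delta_pos": [-3.5, 2.5, -1.5], "turn": 0, "jaw": -1},
    {"delta_pos": [-4.5, 2, -1], "turn": 0, "jaw": -1},
    {"delta_pos": [-5, 1, -1], "turn": 0, "jaw": -1},
    {"delta_pos": [-6, 0, 0], "turn": 0, "jaw": -1},
    {"delta_pos": [0, 0, 0], "turn": 0, "jaw": -1}
  ]
}}

```text
time: 24.33
tool_pos: [0.4804, -0.2446, 0.2876]
tcp_rot: [2.194, 2.246, -0.0]
wrist_force: [0.6, 0.3, -0.1]
width: 0.002
grip_force: 0.0
```

```bash
cat >dm.py <<'E'
from workcell import bot
from dial import *
np.set_printoptions(precision=1,suppress=True)
s=bot.read_state();T=Rz@np.array([[0,1,0],[1,0,0],[0,0,-1.]]);print(s["time"],s["tool_pos"]*1000,s["wrist_force"])
for n in("scene","side"):
    c=bot.read_camera(n);h=cv2.cvtColor(c["pixels"],cv2.COLOR_RGB2HSV);u,v=proj(c,b+.042*ax).astype(int)
    m=(((h[...,0]<8)|(h[...,0]>172))&(h[...,1]>150)).astype(np.uint8);z=np.zeros_like(m);z[v-32:v+32,u-32:u+32]=1
    p=np.argwhere(m&z)[:,::-1].astype(np.float32)
    if len(p)<5: print(n,"hidden");continue
    print(n,len(p),"c",p.mean(0),"bbox",p.min(0),p.max(0))
    for a in(0,50,70,80):
        d=np.cos(np.radians(a))*up+np.sin(np.radians(a))*rt;q=np.array([proj(c,b+hh*ax+t*d+w*np.cross(ax,d)) for hh in(.016,.054) for t in(-.032,.032) for w in(-.007,.007)]);print("  pred",a,q.min(0),q.max(0))
for a in(50,60,70,80,85,90): print(a,1000*T.T@(tcp(a)-s["tool_pos"]))
E
python3 dm.py
```

```text
24.3333 [ 480.4 -244.6  287.6] [ 0.6  0.3 -0.1]
scene 11 c [197.5 237.7] bbox [192. 230.] [200. 241.]
  pred 0 [187.3 220.5] [204.8 239.7]
  pred 50 [186.4 218.1] [205. 242.]
  pred 70 [184.1 218.1] [207.4 242. ]
  pred 80 [183.4 218.1] [208.2 242. ]
side 257 c [312.1 283.3] bbox [299. 273.] [325. 292.]
  pred 0 [298.6 269.1] [325.8 294.9]
  pred 50 [297.1 277.2] [327.5 287. ]
  pred 70 [297.5 273.1] [327.2 291.2]
  pred 80 [298.2 271.4] [326.5 292.9]
50 [ 2.4 -2.3  4.5]
60 [-3.5 -3.5  5.3]
70 [-9.2 -5.9  7. ]
80 [-14.2  -9.5   9.5]
85 [-16.3 -11.6  11. ]
90 [-18.1 -14.   12.7]
```

```bash
cat >>dm.py <<'E'
p-=p.mean(0);ev,V=np.linalg.eigh(np.cov(p.T));print("side PCA deg",np.degrees(np.arctan2(V[1,1],V[0,1]))%180,np.sqrt(ev))
for a in(0,30,50,60,70,80):
    d=np.cos(np.radians(a))*up+np.sin(np.radians(a))*rt;w=proj(c,b+.04*ax+.03*d)-proj(c,b+.04*ax-.03*d);print(a,(np.degrees(np.arctan2(w[1],w[0]))%180).round(),end="; ")
E
python3 dm.py | tail -2
```

```text
side PCA deg 148.93735583692703 [3.  7.3]
0 132.0; 30 162.0; 50 3.0; 60 14.0; 70 25.0; 80 36.0;
```

```bash
python3 - <<'E'
from dial import *
c=pickle.load(open("d9.pkl","rb"))["side"];h=cv2.cvtColor(c["pixels"],cv2.COLOR_RGB2HSV);u,v=proj(c,b+.042*ax).astype(int)
m=(((h[...,0]<8)|(h[...,0]>172))&(h[...,1]>150)).astype(np.uint8);z=np.zeros_like(m);z[v-32:v+32,u-32:u+32]=1
p=np.argwhere(m&z)[:,::-1].astype(float);p-=p.mean(0);ev,V=np.linalg.eigh(np.cov(p.T));print(np.degrees(np.arctan2(V[1,1],V[0,1]))%180,np.sqrt(ev),len(p))
E
```

```text
144.77242284700563 [3.02438901 7.31422305] 260
```

Call:
{"api": "drive_tool", "payload": {
  "increments": [
    {"delta_pos": [0, 0, -20], "turn": 0, "jaw": -1},
    {"delta_pos": [0, 0, -15], "turn": 0, "jaw": -1},
    {"delta_pos": [22, -5, 0], "turn": 0, "jaw": -1},
    {"delta_pos": [22, -6, 0], "turn": 0, "jaw": -1},
    {"delta_pos": [0, 0, 0], "turn": 0, "jaw": -1},
    {"delta_pos": [0, 0, 25], "turn": 0, "jaw": -1},
    {"delta_pos": [0, 0, 25], "turn": 0, "jaw": -1},
    {"delta_pos": [0, 0, 0], "turn": 0, "jaw": -1}
  ]
}}

```text
time: 25.2
tool_pos: [0.4657, -0.1983, 0.2677]
tcp_rot: [-2.188, -2.243, 0.004]
wrist_force: [-0.9, 0.7, -1.0]
width: 0.0
grip_force: 0.0
```

```bash
sed -i 's/r=.024,h=.030/r=.020,h=.026/; ' dial.py; sed -i 's/for a in(50,60,70,80,85,90)/for a in range(0,91,10)/' dm.py; python3 dm.py | grep -v pred
```

```text
25.2 [ 465.7 -198.3  267.7] [-0.9  0.7 -1. ]
scene 106 c [194.7 231. ] bbox [188. 221.] [201. 241.]
side 259 c [312.1 283.3] bbox [299. 273.] [325. 292.]
0 [-22.7   2.8  -4.6]
10 [-24.6   5.4  -6.4]
20 [-27.4   7.8  -8.1]
30 [-31.3   9.8  -9.5]
40 [-35.9  11.1 -10.4]
50 [-41.1  11.5 -10.7]
60 [-46.6  10.8 -10.2]
70 [-52.    8.9  -8.8]
80 [-56.8   5.9  -6.7]
90 [-60.7   1.9  -3.9]
side PCA deg 148.5454758936769 [3.  7.3]
0 132.0; 30 162.0; 50 3.0; 60 14.0; 70 25.0; 80 36.0;
```

Call:
{"api": "drive_tool", "payload": {
  "increments": [
    {"delta_pos": [-8, 1, -3], "turn": 0, "jaw": -1},
    {"delta_pos": [-8, 1, 0], "turn": 0, "jaw": -1},
    {"delta_pos": [-6, 0, 0], "turn": 0, "jaw": -1},
    {"delta_pos": [-6, 0, 0], "turn": 0, "jaw": -1},
    {"delta_pos": [0, 0, 0], "turn": 0, "jaw": -1}
  ]
}}

```text
time: 25.72
tool_pos: [0.4714, -0.2289, 0.2765]
tcp_rot: [2.195, 2.245, 0.002]
wrist_force: [0.3, 0.4, 0.6]
width: -0.002
grip_force: 0.4
```

```bash
python3 dm.py | grep -v pred
```

```text
25.7167 [ 471.4 -228.9  276.5] [0.3 0.4 0.6]
scene 107 c [194.3 231.4] bbox [189. 221.] [200. 241.]
side 255 c [312.1 283.3] bbox [299. 273.] [325. 292.]
0 [ 8.  -2.2  4.2]
10 [6.1 0.4 2.4]
20 [3.2 2.8 0.7]
30 [-0.6  4.8 -0.7]
40 [-5.2  6.1 -1.6]
50 [-10.5   6.5  -1.8]
60 [-16.    5.8  -1.3]
70 [-21.3   3.9  -0. ]
80 [-26.2   0.9   2.1]
90 [-30.   -3.1   4.9]
side PCA deg 152.43774964030612 [3.  7.4]
0 132.0; 30 162.0; 50 3.0; 60 14.0; 70 25.0; 80 36.0;
```

Call:
{"api": "drive_tool", "payload": {
  "increments": [
    {"delta_pos": [-4, 2, 4], "turn": 0, "jaw": -1},
    {"delta_pos": [-4, 2, 0], "turn": 0, "jaw": -1},
    {"delta_pos": [-5, 1, 0], "turn": 0, "jaw": -1},
    {"delta_pos": [-5, 0, 0], "turn": 0, "jaw": -1},
    {"delta_pos": [0, 0, 0], "turn": 0, "jaw": -1}
  ]
}}

```text
time: 26.23
tool_pos: [0.476, -0.2453, 0.2703]
tcp_rot: [-2.194, -2.247, -0.0]
wrist_force: [0.1, 3.2, 1.1]
width: 0.004
grip_force: 1.0
```

```bash
python3 dm.py | grep -v pred
```

```text
26.2333 [ 476.  -245.3  270.3] [0.1 3.2 1.1]
scene 72 c [190.5 235.8] bbox [186. 227.] [195. 242.]
side 198 c [312.6 283.1] bbox [298. 279.] [326. 287.]
0 [24.4 -6.4 -2. ]
10 [22.6 -3.8 -3.8]
20 [19.7 -1.4 -5.5]
30 [15.9  0.6 -6.9]
40 [11.3  1.9 -7.8]
50 [ 6.   2.3 -8. ]
60 [ 0.5  1.6 -7.5]
70 [-4.9 -0.3 -6.2]
80 [-9.7 -3.3 -4.1]
90 [-13.6  -7.3  -1.3]
side PCA deg 4.759162291074091 [2.3 7.9]
0 132.0; 30 162.0; 50 3.0; 60 14.0; 70 25.0; 80 36.0;
```

Call:
{"api": "drive_tool", "payload": {
  "increments": [
    {"delta_pos": [-5, -0.5, -3], "turn": 0, "jaw": -1},
    {"delta_pos": [-5, -2, 1], "turn": 0, "jaw": -1},
    {"delta_pos": [-4, -3.5, 2], "turn": 0, "jaw": -1},
    {"delta_pos": [-2, -4, 2], "turn": 0, "jaw": -1},
    {"delta_pos": [0, 0, 0], "turn": 0, "jaw": -1}
  ]
}}

```text
time: 26.75
tool_pos: [0.4666, -0.2627, 0.2696]
tcp_rot: [2.193, 2.245, 0.001]
wrist_force: [3.8, 0.4, 0.8]
width: -0.004
grip_force: 1.5
```

```bash
python3 dm.py | grep -v pred
```

```text
26.75 [ 466.6 -262.7  269.6] [3.8 0.4 0.8]
scene 122 c [198.5 227.4] bbox [183. 219.] [205. 241.]
side 157 c [312.1 283.2] bbox [300. 274.] [325. 293.]
0 [41.6  3.4 -2.7]
10 [39.7  5.9 -4.5]
20 [36.9  8.4 -6.2]
30 [33.1 10.4 -7.6]
40 [28.4 11.7 -8.5]
50 [23.2 12.  -8.8]
60 [17.7 11.3 -8.3]
70 [12.3  9.5 -7. ]
80 [ 7.5  6.4 -4.9]
90 [ 3.6  2.4 -2.1]
side PCA deg 34.84734745554408 [1.9 8.5]
0 132.0; 30 162.0; 50 3.0; 60 14.0; 70 25.0; 80 36.0;
```

Call:
{"api": "drive_tool", "payload": {
  "increments": [
    {"delta_pos": [0, -3, 1], "turn": 0, "jaw": -1},
    {"delta_pos": [0, -3, 1], "turn": 0, "jaw": -1},
    {"delta_pos": [0, -2, 0], "turn": 0, "jaw": -1},
    {"delta_pos": [0, 0, 0], "turn": 0, "jaw": -1}
  ]
}}

```text
time: 27.18
tool_pos: [0.4628, -0.2626, 0.2704]
tcp_rot: [2.187, 2.236, 0.012]
wrist_force: [17.7, 3.4, -0.6]
width: -0.0
grip_force: 7.5
```

```bash
python3 dm.py | grep PCA
```

```text
side PCA deg 34.52763165351857 [1.8 8.6]
```

The force rose to 18 N, so the handle is at its stop. I'll back off and check everything.

Call:
{"api": "drive_tool", "payload": {
  "increments": [
    {"delta_pos": [0, 6, -4], "turn": 0, "jaw": -1},
    {"delta_pos": [0, 4, -15], "turn": 0, "jaw": -1},
    {"delta_pos": [0, 0, -30], "turn": 0, "jaw": -1},
    {"delta_pos": [0, 0, -35], "turn": 0, "jaw": -1},
    {"delta_pos": [30, 0, -35], "turn": 0, "jaw": -1},
    {"delta_pos": [40, 0, 0], "turn": 0, "jaw": -1},
    {"delta_pos": [40, 0, 0], "turn": 0, "jaw": -1},
    {"delta_pos": [0, 0, 0], "turn": 0, "jaw": -1}
  ]
}}

```text
time: 27.95
tool_pos: [0.4646, -0.1501, 0.383]
tcp_rot: [-2.189, -2.25, -0.001]
wrist_force: [-0.4, -1.0, -0.6]
width: 0.002
grip_force: 0.0
```

```bash
python3 dm.py | grep -v "^[0-9]* \["; python3 - <<'E'
from workcell import bot
from cupm import *
S=bot.read_camera("side");C=bot.read_camera("scene");meas(S,C)
d=pickle.load(open("d9.pkl","rb"))
for n,c in(("side",S),("scene",C)):
    df=(np.abs(c["pixels"].astype(int)-d[n]["pixels"]).max(2)>60).astype(np.uint8)
    k,l,st,ce=cv2.connectedComponentsWithStats(df);print(n,[st[j].tolist() for j in range(1,k) if st[j,4]>25])
E
```

```text
27.95 [ 464.6 -150.1  383. ] [-0.4 -1.  -0.6]
scene 299 c [194.5 230.5] bbox [183. 219.] [205. 242.]
  pred 0 [187.3 220.5] [204.8 239.7]
  pred 50 [186.4 218.1] [205. 242.]
  pred 70 [184.1 218.1] [207.4 242. ]
  pred 80 [183.4 218.1] [208.2 242. ]
side 169 c [312.5 283.1] bbox [300. 274.] [325. 293.]
  pred 0 [298.6 269.1] [325.8 294.9]
  pred 50 [297.1 277.2] [327.5 287. ]
  pred 70 [297.5 273.1] [327.2 291.2]
  pred 80 [298.2 271.4] [326.5 292.9]
side PCA deg 34.723491682809396 [2.  8.3]
0 132.0; 30 162.0; 50 3.0; 60 14.0; 70 25.0; 80 36.0; 
side [239, 154, 42, 36, 1087] rim c [0.5799 0.2081] res mm [14.9, 9.9, -0.7, 12.3, 19.0, 20.7, 14.2, -6.8, 2.8, 10.7, 12.5]
scene [323, 174, 40, 36, 1078] rim c [0.5874 0.2157] res mm [2.2, 0.1, 0.1, -0.2, -0.6, -0.7, 10.8, 6.3, -1.2, -1.1, 0.7, 1.2]
side [[0, 0, 282, 274, 25998], [0, 40, 14, 8, 71], [238, 73, 92, 85, 2079], [318, 95, 17, 33, 154], [302, 126, 29, 20, 265], [276, 161, 48, 69, 1562], [313, 219, 30, 16, 127], [289, 237, 20, 18, 154], [52, 248, 77, 61, 826], [331, 252, 59, 39, 708], [63, 259, 18, 5, 50], [94, 259, 37, 42, 404], [
[... 220 characters left out ...]
, [387, 371, 29, 38, 411], [394, 393, 33, 27, 472]]
scene [[152, 0, 73, 57, 1473], [287, 0, 119, 169, 4951], [132, 39, 110, 162, 3960], [159, 48, 16, 24, 163], [176, 51, 20, 15, 58], [147, 55, 7, 21, 63], [152, 69, 19, 15, 52], [151, 72, 6, 19, 26], [158, 83, 22, 43, 213], [180, 89, 11, 9, 40], [123, 114, 43, 31, 298], [90, 146, 30, 22, 93], [67, 169, 24, 16, 75], [82, 184, 33, 16, 111], [0, 196, 45, 35, 412], [33, 207, 125, 113, 3885], [183, 219, 23, 24, 280], [244, 231, 52, 39, 638], [206, 242, 11, 6, 26], [219, 254, 11, 7, 39], [191, 260, 49, 43, 504], [6, 266, 19, 7, 29], [137, 278, 20, 21, 263], [12, 280, 14, 18, 71], [54, 283, 12, 12, 71], [84, 303, 26, 27, 328], [65, 342, 21, 16, 81]]
```

The bar measures about 80° (axis 35° in the image against 36° predicted), the cup is centred and upright, and the robot is clear. I'm handing in.

```bash
python3 -c "
from workcell import bot
print(bot.finish_job())"
```

```text
the job is handed in; nothing more can be done
None
```

I handed the job in at about 28 s. All four watch heads are in the basket, the empty cup stands upright within about 1 mm of the mat's centre, and the red handle is turned to its on stop. I last checked the cup and handle by measurement, not by eye, because the picture allowance was used up. I did not separately confirm that every bystander item stayed put.

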